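# Jack a measuring cup up to the filler's collar

## Robot

A 6-joint arm with a two-finger parallel gripper is mounted at the origin on a cart in front of the work surface, level with it; the furniture and walls round the work are solid. World frame = base frame: x ahead of the robot, y to its left, z up, the work surface at z = 0. Lengths are in m, angles in rad, forces in N, time in s.
With the tool pointing down it reaches from about 0.225 to 0.875 m from the base axis. Payload 3.4 kg.
Tool frame: the origin (TCP) lies at the very end of the fingers, on their centre line; the grasp point (between the pads) lies behind it (manip.tcp_to_grasp is the z of the grasp point in the tool frame, in m); z points along the fingers, y is the direction in which the jaws open and shut (so a half turn about z gives the same grasp; the last joint's range is limited). The gripper opens to 85 mm and grips with 20 to 120 N. Pads are 22 mm wide; open, the fingers measure 114 mm over their backs; the gripper's body (76 mm by 85 mm) begins 54 mm behind the grasp point. The pads swing forward as they close: fully open they stand 13 mm farther back than shut.
Start: joints at [1.186, 0.276, 1.505, -0, 1.361, -0.121], TCP at [0.15, 0.555, 0.231] pointing down, gripper open.
Joint ranges: [-2.89, 2.89], [-0.75, 2.08], [0.22, 2.7], [-1.18, 4.32], [0.11, 2.71], [-2.7, 2.7]. Speed limits (rad/s): [2.57, 2.57, 3.14, 3.14, 3.14, 3.14].

## Interface

Orientations are given as a unit quaternion [w, x, y, z].
In Python, from rig import manip, eyes gives the robot as it stands.
- The arm moves only by the tool servo_tool, never from a script. Its argument "increments" is a list of rows, each an object with "slide": the shift along the tool's x, y, z in m, a list of three; "spin": the turn about the tool's z in degrees. A call has 1 to 8 rows; each row shifts and turns the commanded pose from where the row before left it, along the tool's axes as they then stand; what a row does not reach is not made up. A row lasts 1/10 s, in which the tool goes at most 50 mm and 8.59 degrees, less where a joint would pass 70% of its speed; a pose out of reach is approached as far as the arm can. A call is refused whole if a number of a shift passes 0.05 or a number of a turn 8.59, either way. A call with a gripper value outside its range is refused whole. "hand" is the opening, from 0 (shut) to 1 (fully open), set as the call begins (left out, the last holds). The fingers move at their own pace and stop on an object; "newtons" is the grip in N (left out, the last holds). Time passes only in rows, so rows that do not move let the fingers close. It gives the time, the measured TCP pose, the force and the opening at its end, in the units of the state.
- manip.get_state(): the state, without advancing time (a new reading comes with each control period).
- eyes.get_image(name): name is "scene" or "top" or "wrist"; returns the picture (480x640x3 uint8, blue, green, red); there is no depth.
- eyes.calibration(name): a dict with "fx", "fy", "cx", "cy" (pixels), "rvec" (rotation vector, rad) and "tvec" (3), from world to camera coordinates, as OpenCV has them; the wrist camera has in their place "hand_eye" (4x4, takes a point from camera to tool coordinates, whose origin is the TCP and whose axes are the flange's). Camera axes: x right, y down, z forward; pixel columns grow to the right and rows downward; lengths in m; the calibration is good to about 2 mm. A picture is of the moment at which its call begins: read the wrist's pose just before it. calibration takes no time and is no camera call.
- manip.sign_off(): hands the job in, once; it reports no verdict.
The state is a dict: "clock": time; "qpos": joint angles; "qd": joint speeds; "effort": joint torques, N m; "position": TCP position; "ee_rot": TCP orientation; "contact_force": force on the tool from outside, world axes, zero at the start; "moment": the same for the moment, N m; "width": finger opening in m.
Only numpy, scipy, OpenCV 4.12 (cv2) and the standard library are available. Lean on these libraries where they do the work, as an engineer would, in place of code of your own. Each camera call takes 0.05 s, during which the arm holds its last target.

## Task

Get the portion filler ready: stand the larger, opaque grey measuring cup upright in the middle of the blue circle on the lift platform, then swing the filler arm in to its stop so that its spout is over the cup. Then turn the red knob to raise the platform until the cup's rim just meets the orange spring collar and begins to lift it, by a few millimetres at most, and leave it so. Do not crush the collar, and leave the smaller clear cup, the timer and the label roll where they are.

Things in the scene. Friction and masses are not known exactly. Their poses are not given: they have to be found in the camera images.
- cup_a_center (a point): Centre (half-way up, on the axis) of the larger measuring cup: opaque light grey, open at the top, 40 mm high, 55 mm across the rim, tapering to 41 mm across the base (48 mm half-way up), 30 g; hollow. It stands upright on the table at the start; its z axis points to the mouth. It and the smaller cup may have changed places.
- cup_b_center (a point): Centre (half-way up) of the smaller measuring cup, a bystander: clear, see-through, 36 mm high, 50 mm across the rim. Leave it alone.
- platform_top (a point): Centre of the top of the lift platform, a 100 x 100 mm aluminium plate on a blue scissor jack, marked with a blue circle 58 mm across. The cup belongs at its centre (within 10 mm). z up; x and y are the filler's own axes: from here the post of the swing arm stands 150 mm along +x and the knob 150 mm along -y. The top is 56 mm above the table when the knob reads 0, and it stays level.
- lift_knob (a joint): Angle of the lift knob in rad: grows clockwise seen from above, range 0 to 5 (begins between 0 and 0.9). Each radian clockwise raises the platform by 8 mm; the jack holds where it is left. Stiff to turn (0.06 N m).
- swing_handle (a point): Grip point on the upright black handle of the filler's swing arm: a round post 16 mm in diameter at the arm's outer end, 195 mm from the arm's hinge axis, its top 14 mm above this point and free for 60 mm below it. The hopper (57 mm across), 45 mm from the handle towards the hinge, has its top 24 mm below this point.
- swing_hinge (a point): Point on the upright hinge axis of the swing arm, level with the handle's grip point. x and y axes as the filler's.
- swing (a joint): Angle of the swing arm in rad: 0 at its end stop, where the arm points along the filler's -x and the spout and collar are right over the platform's centre; grows as the arm swings out, clockwise seen from above, towards the filler's +y (begins between 1.0 and 1.3). Stays where it is left; about 1 N at the handle moves it. In means below 0.04.
- collar_face (a point): Centre of the flat underside of the orange spring collar, a disc 68 mm across round the spout, 150 mm from the arm's hinge axis, 114 mm above the table when at rest (18 mm above the rim of the cup on the platform with the knob at 0). Rides with the arm.
- collar (a joint): How far the collar has been pushed up against its soft spring, in m: 0 at rest, 0.014 at most. Wanted 0.0007 to 0.005; above 0.009 it is crushed. It takes about 1 N to start it and 0.15 N more per mm.
- cup_a: The larger measuring cup as a solid; origin at the centre of its underside.
- timer: White round kitchen timer, 66 mm across, 38 mm high, a bystander; origin at the centre of its underside.
- label_roll: White roll of labels lying flat, 70 x 77 mm, 28 mm high, a bystander; origin at the centre of its underside.
- lift_knob_grip (a point): Middle of the red bar grip of the lift knob, on its upright axis, 67 mm above the table: bar 42 mm long (along this point's x axis), 14 mm thick (its y axis) and 32 mm high, its top 16 mm above this point, on a round disc 44 mm across whose top is 15 mm below this point, on a 72 mm square blue pedestal. Turns about the vertical.
There are look-alikes about, which are no part of the job. Leave any green, purple or yellow look-alike of the cup_a alone.

How it is judged:
By the outcome, as a careful person would: the job done as asked, in the order asked, and still so for the second after the job is handed in, with the robot touching nothing.
It also fails if it takes over 69 s, if anything falls off the work surface, if the arm or the gripper's body presses on something with over 40 N, if the wrist force passes 120 N, or if a joint passes its speed limit or range.

## Working session

There is one attempt and no reset: what is moved stays moved. The work goes in short steps, Python scripts to look and compute and a tool call to move; the robot and the scene stay as the last step left them, time stands still between calls to the robot, and variables do not carry over. Pictures are saved under pics/ and viewed, and the job is handed in when it is done.

Besides the shell and the picture viewer there is one more tool, called in YAML: its name, and indented under it one key for each argument. servo_tool: Moves the arm, as the interface text tells. Its arguments: {"type":"object","properties":{"increments":{"type":"array","items":{"type":"object","properties":{"slide":{"type":"array","items":{"type":"number"}},"spin":{"type":"number"}}}},"hand":{"type":"number"},"newtons":{"type":"number"}},"required":["increments"]}

```bash
ls; mkdir -p pics; python3 - <<'E'
from rig import manip, eyes
import cv2
print(manip.get_state(), manip.tcp_to_grasp)
for n in ["scene","top","wrist"]:
    im=eyes.get_image(n); cv2.imwrite(f"pics/{n}0.png",im); print(n,eyes.calibration(n))
E
```

```text
pics
{'clock': 0.0, 'qpos': array([ 1.18598875e+00,  2.76640423e-01,  1.50611323e+00,  3.96527937e-05,
        1.36070161e+00, -1.21010341e-01]), 'qd': array([ 0.00110346, -0.00090244, -0.00040918,  0.00065523,  0.00187939,
        0.00240001]), 'effort': array([-4.06329837e-04, -4.16780519e+01, -2.45801336e+01, -2.06949803e-04,
        1.12537615e-02,  9.42892399e-06]), 'position': array([0.14973339, 0.55463046, 0.23042174]), 'ee_rot': array([-2.51801658e-04,  1.31520564e-01,  9.91313005e-01, -8.96825346e-04]), 'contact_force': array([ 0.05015841, -0.63161098,  0.65626376]), 'moment': array([0.03982389, 0.05345357, 0.03735129]), 'width': 0.085472477593201} -0.0187
scene {'fx': 504.9267572005998, 'fy': 504.9267572005998, 'cx': 315.6813287818911, 'cy': 241.25942517712906, 'rvec': array([ 1.89370501, -0.94052254,  0.55905364]), 'tvec': array([-0.39244408,  0.27116051,  0.74931295])}
top {'fx': 575.5159519889437, 'fy': 575.5159519889437, 'cx': 322.31811662042907, 'cy': 235.78932906468918, 'rvec': array([ 2.15431558, -2.14439085,  0.14637663]), 'tvec': array([-0.14451088,  0.47390863,  1.14925064])}
wrist {'fx': 424.52746997871265, 'fy': 424.52746997871265, 'cx': 324.6109346391561, 'cy': 237.32501102500126, 'hand_eye': array([[ 7.90688207e-04, -9.64454009e-01, -2.64249579e-01,
         6.71503689e-02],
       [ 9.99999567e-01,  6.33129812e-04,  6.81413685e-04,
         4.10431496e-04],
       [-4.89887874e-04, -2.64250003e-01,  9.64454092e-01,
        -1.42257551e-01],
       [ 0.00000000e+00,  0.00000000e+00,  0.00000000e+00,
         1.00000000e+00]])}
```

View pics/scene0.png

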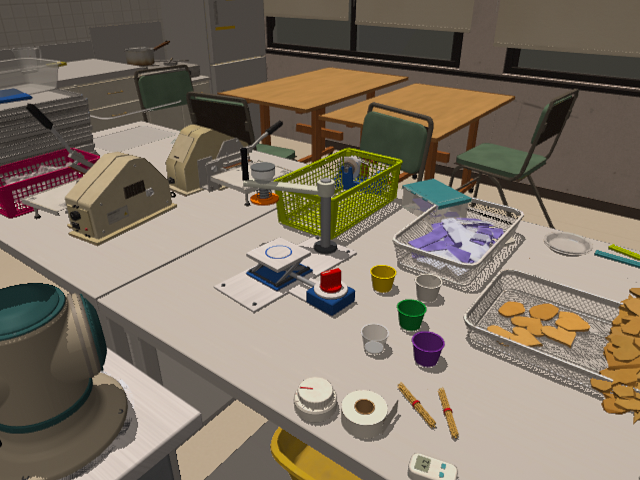

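View pics/top0.png

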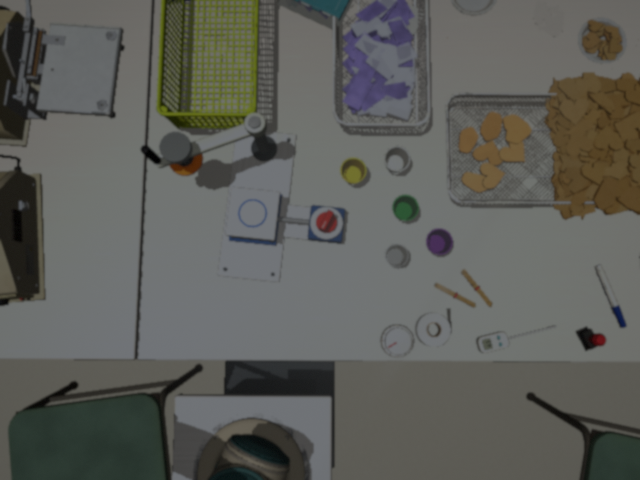

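View pics/wrist0.png

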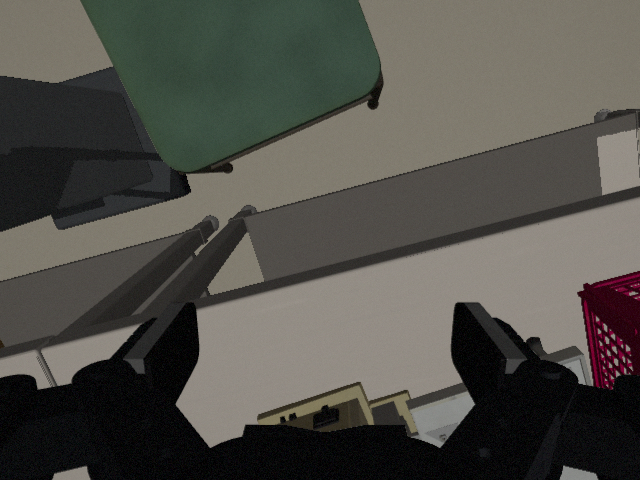

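Candidates for cup_a, as top pixel / scene pixel:
- grey cup (398,160) / (428,288)
- grey cup (398,257) / (374,339)
- yellow (354,171), green (404,208) and purple (439,242): look-alikes to leave alone

Next I'll crop the two grey ones closely.

```bash
cat > h.py <<'E'
import numpy as np, cv2
from rig import manip, eyes
from scipy.spatial.transform import Rotation as R
def cam(n,st=None):
    c=eyes.calibration(n); K=np.array([[c['fx'],0,c['cx']],[0,c['fy'],c['cy']],[0,0,1]])
    if n=='wrist':
        st=st or manip.get_state(); q=st['ee_rot']; T=np.eye(4); T[:3,:3]=R.from_quat([q[1],q[2],q[3],q[0]]).as_matrix(); T[:3,3]=st['position']
        M=T@c['hand_eye']; Rw=M[:3,:3].T; t=-Rw@M[:3,3]
    else:
        Rw=R.from_rotvec(c['rvec']).as_matrix(); t=np.array(c['tvec'])
    return K,Rw,t
def ray(C,u,v):
    K,Rw,t=C; d=Rw.T@np.linalg.inv(K)@np.array([u,v,1.]); return -Rw.T@t,d
def onz(C,u,v,z):
    o,d=ray(C,u,v); return o+d*(z-o[2])/d[2]
def proj(C,p):
    K,Rw,t=C; q=K@(Rw@np.asarray(p,float)+t); return q[:2]/q[2]
def tri(obs):
    A=np.zeros((3,3));b=np.zeros(3);L=[]
    for C,(u,v) in obs:
        o,d=ray(C,u,v); d=d/np.linalg.norm(d);P=np.eye(3)-np.outer(d,d);A+=P;b+=P@o;L.append((P,o))
    x=np.linalg.solve(A,b); return x,[np.linalg.norm(P@(x-o)) for P,o in L]
E
python3 - <<'E'
import cv2,numpy as np
s=cv2.imread('pics/scene0.png');t=cv2.imread('pics/top0.png')
a=cv2.resize(s[260:370,340:450],(400,400),interpolation=cv2.INTER_CUBIC)
b=cv2.resize(t[140:280,330:470],(400,400),interpolation=cv2.INTER_CUBIC)
b=np.clip(b.astype(float)*1.6,0,255).astype(np.uint8)
cv2.imwrite('pics/cups0.png',np.hstack([a,b]))
a=cv2.resize(s[140:320,200:370],(400,424),interpolation=cv2.INTER_CUBIC)
b=cv2.resize(t[100:290,130:360],(400,330),interpolation=cv2.INTER_CUBIC);b=cv2.copyMakeBorder(b,0,94,0,0,0)
b=np.clip(b.astype(float)*1.6,0,255).astype(np.uint8)
cv2.imwrite('pics/fill0.png',np.hstack([a,b]))
E
```

```text
(no output)
```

View pics/cups0.png

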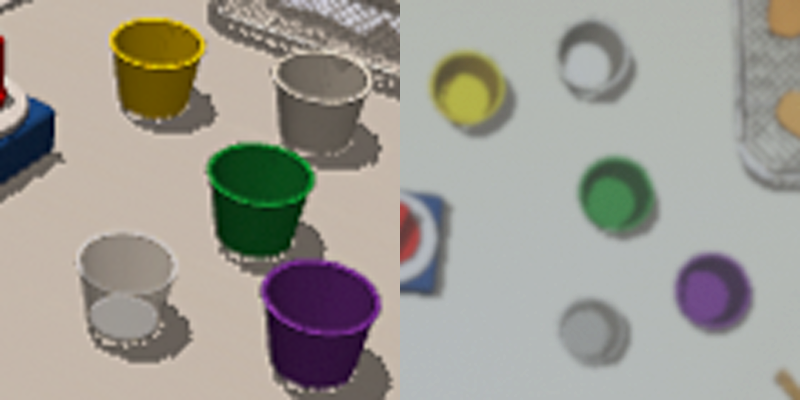

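View pics/fill0.png

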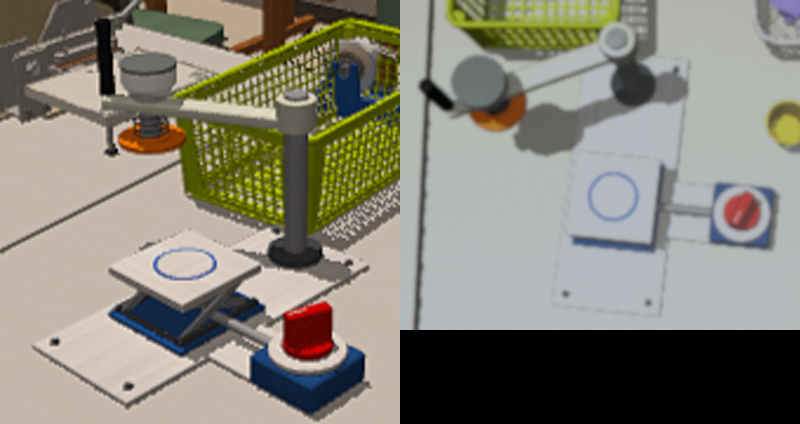

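Top (398,160) / scene (428,288) is the opaque grey cup. At scene (374,339) the base shows through the front wall, so that's the clear one. Now I'll measure positions.

```bash
cat > m0.py <<'E'
from h import *
S=cam('scene');T=cam('top')
s=cv2.imread('pics/scene0.png');t=cv2.imread('pics/top0.png')
def blobs(im,lo,hi,roi,minA=20):
    x0,y0,x1,y1=roi; h=cv2.cvtColor(im,cv2.COLOR_BGR2HSV)[y0:y1,x0:x1]
    m=cv2.inRange(h,np.array(lo),np.array(hi)); n,l,st,c=cv2.connectedComponentsWithStats(m)
    return m,[(c[i]+[x0,y0],st[i]) for i in range(1,n) if st[i][4]>=minA]
def ell(im,lo,hi,roi):
    m,_=blobs(im,lo,hi,roi,1); p=cv2.findNonZero(m); p=cv2.convexHull(p)
    e=cv2.fitEllipse(p); return np.array(e[0])+roi[:2],e[1],e[2]
print('cam pos',-S[1].T@S[2],-T[1].T@T[2])
# blue circle
es=ell(s,(100,60,60),(130,255,255),(258,240,298,263)); et=ell(t,(100,40,40),(130,255,255),(236,196,269,230))
print('circle',es,et); x,r=tri([(S,es[0]),(T,et[0])]); print(x,r)
for z in (.056,.060,.063): print(z,onz(S,*es[0],z),onz(T,*et[0],z))
# red knob
for im,C,roi,n in ((s,S,(310,255,350,305),'s'),(t,T,(305,200,345,245),'t')):
    m=cv2.bitwise_or(blobs(im,(0,120,50),(8,255,255),roi,1)[0],blobs(im,(172,120,50),(180,255,255),roi,1)[0])
    p=cv2.findNonZero(m); print(n,cv2.minAreaRect(p),p[:,0].mean(0)+roi[:2])
E
python3 m0.py
python3 - <<'E'
import cv2,numpy as np
s=cv2.imread('pics/scene0.png');t=cv2.imread('pics/top0.png')
f=lambda im,x,y,w,h,W:cv2.resize(im[y:y+h,x:x+w],(W,W*h//w),interpolation=cv2.INTER_CUBIC)
a=f(s,225,135,60,75,400); b=f(t,135,105,64,80,400)
b=np.clip(b.astype(float)*1.6,0,255).astype(np.uint8)
cv2.imwrite('pics/hand0.png',np.hstack([a,b]))
a=f(s,300,170,60,90,380); b=f(t,300,195,50,50,380);b=cv2.copyMakeBorder(b,0,a.shape[0]-380,0,0,0)
cv2.imwrite('pics/knob0.png',np.hstack([a,b]))
E
```

```text
cam pos [-0.18444101 -0.63433021  0.59381561] [ 0.31245457 -0.14460824  1.20320838]
circle (array([278.13661575, 251.65263748]), (13.144274711608887, 26.704126358032227), 88.35562133789062) (array([252.13495445, 212.82581711]), (28.8315372467041, 29.503482818603516), 50.70389938354492)
[ 5.16389910e-01 -2.66556472e-04  6.05753211e-02] [np.float64(0.0005706652711594538), np.float64(0.0005706652711594039)]
0.056 [0.52198672 0.00557271 0.056     ] [ 5.17601321e-01 -1.04170232e-04  5.60000000e-02]
0.06 [0.51673267 0.00081344 0.06      ] [ 0.51688603 -0.00060802  0.06      ]
0.063 [ 0.51279213 -0.00275602  0.063     ] [ 0.51634956 -0.0009859   0.063     ]
s ((20.123899459838867, 25.35840606689453), (23.880321502685547, 21.086523056030273), 86.18592071533203) [330.74215247 280.48206278]
t ((21.100000381469727, 22.200000762939453), (18.335756301879883, 17.8885440826416), 63.43495178222656) [325.83732057 220.49282297]
```

View pics/hand0.png

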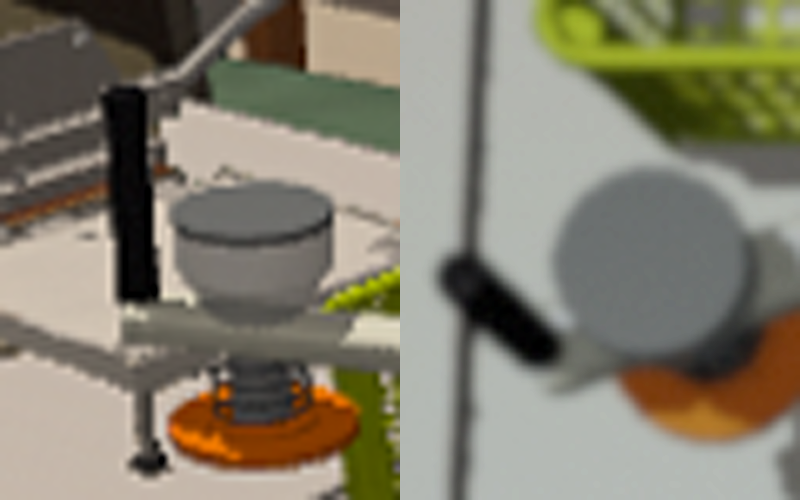

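View pics/knob0.png

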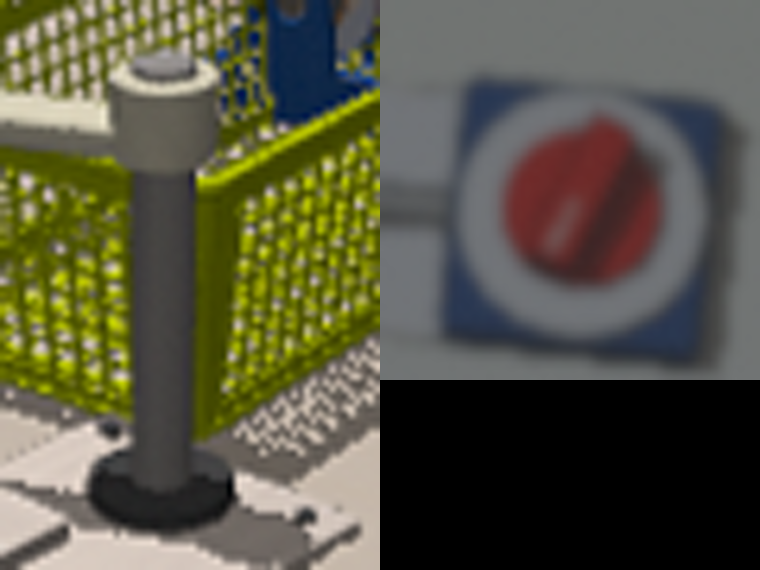

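```bash
cat > m1.py <<'E'
from h import *
S=cam('scene');T=cam('top')
ht,r=tri([(S,(243.3,149.5)),(T,(145,149.5))]);print('handle top',ht,r)
hb,r=tri([(S,(245.6,180)),(T,(157.4,161))]);print('handle bot',hb,r)
hg,r=tri([(S,(325.7,179.5)),(T,(255,123.5))]);print('hinge',hg,r)
print('knob',onz(T,327,223.3,.052),onz(S,330.2,292,.052))
print('knob grip s',onz(S,330.2,270,.083))
P=np.array([.5165,-.0005]); 
for n,q in(('hinge',hg[:2]),): 
    d=q-P;print(np.linalg.norm(d),np.degrees(np.arctan2(d[1],d[0])))
k=onz(T,327,223.3,.052)[:2];d=k-P;print(np.linalg.norm(d),np.degrees(np.arctan2(d[1],d[0]))+90)
d=ht[:2]-hg[:2];print('arm',np.linalg.norm(d),np.degrees(np.arctan2(d[1],d[0])))
t=cv2.imread('pics/top0.png');s=cv2.imread('pics/scene0.png')
# cup rims
def rim(im,roi,thr):
    x0,y0,x1,y1=roi;c=im[y0:y1,x0:x1];g=cv2.cvtColor(c,cv2.COLOR_BGR2GRAY);return g
for nm,(x0,y0,x1,y1) in {'A':(380,142,420,182),'B':(380,238,420,278)}.items():
    c=cv2.resize(t[y0:y1,x0:x1],(400,400),interpolation=cv2.INTER_CUBIC).astype(float)*1.6
    cv2.imwrite(f'pics/rim{nm}.png',np.clip(c,0,255))
a=cv2.hconcat([cv2.imread('pics/rimA.png'),cv2.imread('pics/rimB.png')]);cv2.imwrite('pics/rims.png',a)
for uv in((398,160),): print('A',onz(T,*uv,.04), 'B',onz(T,398,256.5,.036))
print('A s',onz(S,428.5,282,.04))
for n,uv in(('basketcorner',(118/1,0)),):pass
print('basket rim near-left', [tri([(S,(278,190)),(T,(163,114))]),tri([(S,(331,196)),(T,(262,124))])])
for uv in [(166,150),(398,340),(433,330)]: print(uv,onz(T,*uv,.03))
E
python3 m1.py
```

```text
handle top [0.59670253 0.16615399 0.23352978] [np.float64(3.155066420591053e-05), np.float64(3.1550664205928635e-05)]
handle bot [0.59628651 0.16548968 0.16006612] [np.float64(3.0188065732464254e-05), np.float64(3.018806573240703e-05)]
hinge [ 0.66147244 -0.0181118   0.1841444 ] [np.float64(0.0002277081307624575), np.float64(0.00022770813076253778)]
knob [ 0.49746035 -0.15172172  0.052     ] [ 0.46906549 -0.17127967  0.052     ]
knob grip s [ 0.49273746 -0.15375894  0.083     ]
0.14603829246036504 -6.92656536127445
0.1524156035540102 -7.17609584362836
arm 0.19531773914653525 109.36670810484655
A [ 0.63324412 -0.29885184  0.04      ] B [ 0.43220413 -0.29668799  0.036     ]
A s [ 0.63148736 -0.29760101  0.04      ]
basket rim near-left [(array([0.7140017 , 0.17581964, 0.09303395]), [np.float64(0.0036349131514223434), np.float64(0.003634913151422261)]), (array([ 0.67410084, -0.02547397,  0.14236325]), [np.float64(0.0008937230598956211), np.float64(0.0008937230598955856)])]
(166, 150) [0.65549905 0.18714039 0.03      ]
(398, 340) [ 0.26443691 -0.29522546  0.03      ]
(433, 330) [ 0.28458747 -0.36589249  0.03      ][ WARN:0@0.590] global loadsave.cpp:1063 imwrite_ Unsupported depth image for selected encoder is fallbacked to CV_8U.
```

View pics/rims.png

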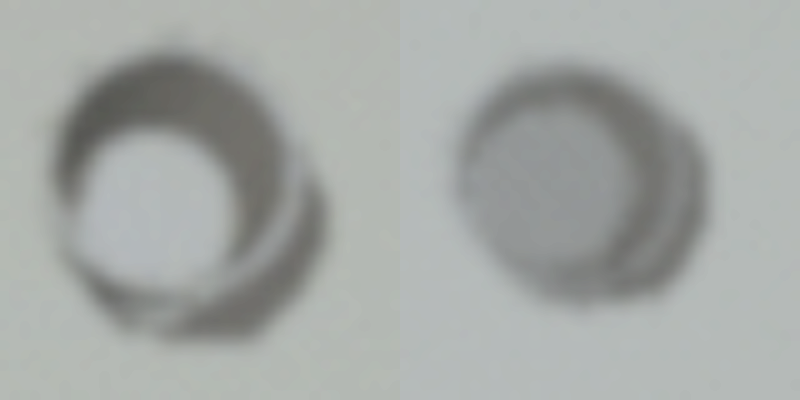

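```bash
cat >> h.py <<'E'
def psi(st=None):
    st=st or manip.get_state(); q=st['ee_rot']; M=R.from_quat([q[1],q[2],q[3],q[0]]).as_matrix(); return M
def inc(target,st=None):
    st=st or manip.get_state(); M=psi(st); d=np.asarray(target,float)-st['position']
    print('pos',st['position'].round(4),'yaw_y',np.degrees(np.arctan2(M[1,1],M[0,1])).round(2),'tool shift',(M.T@d).round(4),'norm',np.linalg.norm(d).round(3))
E
python3 - <<'E'
from h import *
inc((.634,-.298,.18))
S=cam('scene');T=cam('top')
print('basket',tri([(S,(396,240)),(T,(338,128))]))
print('basket far corner',tri([(S,(470,268)),(T,(428,128))]))
E
```

```text
pos [0.1498 0.5548 0.2307] yaw_y 74.89 tool shift [-0.6898 -0.6969  0.0515] norm 0.982
basket (array([ 0.69566404, -0.1783332 ,  0.06867735]), [np.float64(0.006004224372375323), np.float64(0.006004224372375348)])
basket far corner (array([ 0.69343705, -0.35683374,  0.06478808]), [np.float64(0.0012380574714925157), np.float64(0.0012380574714925682)])
```

servo_tool:
  increments:
    - {"slide": [-0.0345, -0.0348, 0]}
    - {"slide": [-0.0345, -0.0348, 0]}
    - {"slide": [-0.0345, -0.0348, 0]}
    - {"slide": [-0.0345, -0.0348, 0]}
    - {"slide": [-0.0345, -0.0348, 0]}
    - {"slide": [-0.0345, -0.0348, 0]}
    - {"slide": [-0.0345, -0.0348, 0]}
    - {"slide": [-0.0345, -0.0348, 0]}
  hand: 1
  newtons: 25

```text
$.increments[0]: bad value
```

servo_tool:
  increments:
    - {"slide": [-0.0345, -0.0348, 0]}
    - {"slide": [-0.0345, -0.0348, 0]}
    - {"slide": [-0.0345, -0.0348, 0]}
    - {"slide": [-0.0345, -0.0348, 0]}
    - {"slide": [-0.0345, -0.0348, 0]}
    - {"slide": [-0.0345, -0.0348, 0.01]}
    - {"slide": [-0.0345, -0.0348, 0.01]}
    - {"slide": [-0.0345, -0.0348, 0.01]}

```text
$.increments[0]: bad value
```

servo_tool:
  increments:
    - {"slide": [-0.0345, -0.0348, 0.01]}
    - {"slide": [-0.0345, -0.0348, 0.01]}
    - {"slide": [-0.03, -0.03, 0]}
    - {"slide": [-0.02, -0.02, 0]}
    - {"slide": [0, 0, 0]}

```text
$.increments[0]: bad value
```

```bash
python3 - <<'E'
from h import *
st=manip.get_state(); im=eyes.get_image('wrist'); cv2.imwrite('pics/w1.png',im); print(st['clock'],st['contact_force'])
inc((.634,-.298,.18),st); C=cam('wrist',st); print(proj(C,(.634,-.298,.04)))
E
```

```text
0.15 [ 0.44629799 -0.21478187 -0.40878466]
pos [0.1498 0.5548 0.2307] yaw_y 74.89 tool shift [-0.6898 -0.6969  0.0515] norm 0.982
[-243.60080092  759.53685122]
```

View pics/w1.png

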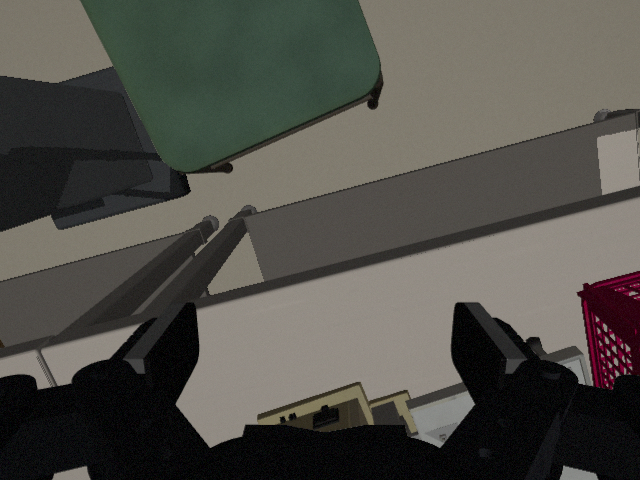

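The moves were refused, so the arm hasn't moved; the rows probably need an explicit "spin".

servo_tool:
  increments:
    - {"slide": [-0.0345, -0.0348, 0], "spin": 0}
    - {"slide": [-0.0345, -0.0348, 0], "spin": 0}
    - {"slide": [-0.0345, -0.0348, 0], "spin": 0}
    - {"slide": [-0.0345, -0.0348, 0], "spin": 0}
    - {"slide": [-0.0345, -0.0348, 0], "spin": 0}
    - {"slide": [-0.0345, -0.0348, 0], "spin": 0}
    - {"slide": [-0.0345, -0.0348, 0], "spin": 0}
    - {"slide": [-0.0345, -0.0348, 0], "spin": 0}
  hand: 1
  newtons: 25

```text
clock: 1.0
position: [0.3443, 0.2126, 0.2314]
ee_rot: [0.0, 0.131, 0.991, 0.0]
contact_force: [0.7, 0.9, 0.3]
width: 0.0856
```

servo_tool:
  increments:
    - {"slide": [-0.0345, -0.0348, 0], "spin": 0}
    - {"slide": [-0.0345, -0.0348, 0], "spin": 0}
    - {"slide": [-0.0345, -0.0348, 0], "spin": 0}
    - {"slide": [-0.0345, -0.0348, 0], "spin": 0}
    - {"slide": [-0.0345, -0.0348, 0], "spin": 0}
    - {"slide": [-0.0345, -0.0348, 0.01], "spin": 0}
    - {"slide": [-0.0345, -0.0348, 0.01], "spin": 0}
    - {"slide": [-0.0345, -0.0348, 0.01], "spin": 0}

```text
clock: 1.8
position: [0.5383, -0.1283, 0.2009]
ee_rot: [0.0, 0.132, 0.991, 0.0]
contact_force: [1.0, 0.8, -0.2]
width: 0.0857
```

servo_tool:
  increments:
    - {"slide": [-0.0345, -0.0348, 0.01], "spin": 0}
    - {"slide": [-0.0345, -0.0348, 0.01], "spin": 0}
    - {"slide": [-0.03, -0.03, 0], "spin": 0}
    - {"slide": [-0.02, -0.025, 0], "spin": 0}
    - {"slide": [0, 0, 0], "spin": 0}

```text
clock: 2.3
position: [0.6214, -0.2822, 0.1798]
ee_rot: [0.0, 0.133, 0.991, -0.001]
contact_force: [0.3, 1.2, 0.1]
width: 0.0852
```

```bash
python3 - <<'E'
from h import *
st=manip.get_state(); im=eyes.get_image('wrist'); cv2.imwrite('pics/w2.png',im); print(st['clock'],st['contact_force'])
inc((.634,-.298,.18),st); C=cam('wrist',st); print(proj(C,(.634,-.298,.04)))
E
```

```text
2.3 [0.26805631 1.19288094 0.13068111]
pos [ 0.6214 -0.2822  0.1798] yaw_y 74.69 tool shift [-0.0163 -0.0119 -0.0002] norm 0.02
[306.95503006 245.73405688]
```

View pics/w2.png

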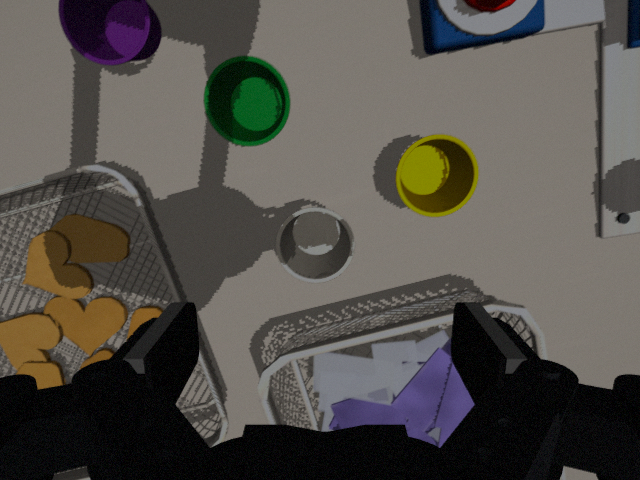

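The wrist picture shows the grey cup with its rim centred near (315,244). Yellow is at (437,175) and green at (248,101).

```bash
python3 - <<'E'
from h import *
st=manip.get_state(); C=cam('wrist',st)
p=onz(C,315,244,.04); print(p, 55e-3/np.linalg.norm(onz(C,276,244,.04)-onz(C,354,244,.04)))
for n,uv in (('yel',(437,175)),('bask',(265,385)),('tray',(140,200))): print(n,onz(C,*uv,.05))
inc((p[0],p[1],.012),st)
E
```

```text
[ 0.63295825 -0.28920631  0.04      ] 1.0187217962531236
yel [ 0.60645352 -0.20065361  0.05      ]
bask [ 0.72443311 -0.35254681  0.05      ]
tray [ 0.5717707  -0.38985265  0.05      ]
pos [ 0.6203 -0.2795  0.18  ] yaw_y 74.75 tool shift [-0.015  -0.006   0.1679] norm 0.169
```

servo_tool:
  increments:
    - {"slide": [-0.015, -0.0095, 0.02], "spin": 0}
    - {"slide": [0, 0, 0.02], "spin": 0}
    - {"slide": [0, 0, 0], "spin": 0}
    - {"slide": [0, 0, 0], "spin": 0}
  hand: 0.9

```text
clock: 2.75
position: [0.6315, -0.2893, 0.1414]
ee_rot: [-0.001, 0.131, 0.991, 0.001]
contact_force: [-0.4, 0.1, 0.0]
width: 0.0766
```

```bash
python3 - <<'E'
from h import *
st=manip.get_state(); im=eyes.get_image('wrist'); cv2.imwrite('pics/w3.png',im); print(st['clock'],st['contact_force'],st['position'],abs(st['qd']).max(),manip.get_state()['position'])
C=cam('wrist',st); print(proj(C,(.634,-.298,.04)),proj(C,(.634,-.292,.04)))
E
```

```text
2.75 [-0.35332457  0.05932083  0.00097794] [ 0.6314754  -0.28934364  0.14135473] 0.030674779217547018 [ 0.63207039 -0.28978606  0.14229901]
[310.61479408 245.76265549] [320.29519825 243.26056341]
```

View pics/w3.png

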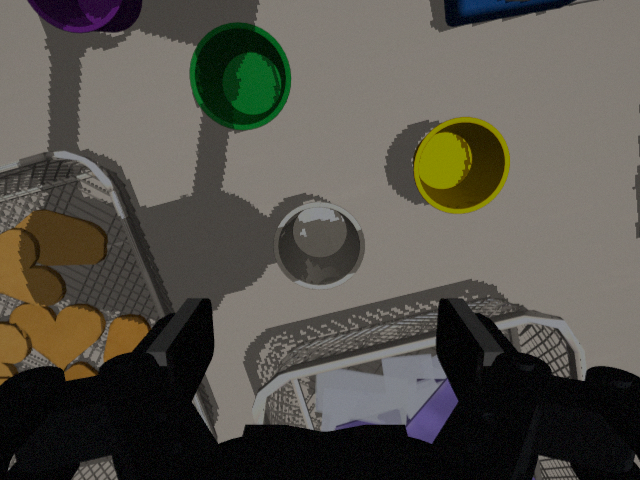

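Rim centre is (319.5,245.5), so cup A is at about (0.633, -0.2925), within 6 mm of the top view's estimate. Going down to grasp.

servo_tool:
  increments:
    - {"slide": [-0.001, -0.002, 0.03], "spin": 0}
    - {"slide": [-0.001, -0.001, 0.04], "spin": 0}
    - {"slide": [0, 0, 0.035], "spin": 0}
    - {"slide": [0, 0, 0.015], "spin": 0}
    - {"slide": [0, 0, 0.008], "spin": 0}
    - {"slide": [0, 0, 0], "spin": 0}

```text
clock: 3.4
position: [0.6336, -0.2941, 0.0138]
ee_rot: [0.0, 0.131, 0.991, -0.0]
contact_force: [-0.0, -0.0, 0.6]
width: 0.0769
```

```bash
python3 - <<'E'
from h import *
st=manip.get_state(); im=eyes.get_image('wrist'); cv2.imwrite('pics/w4.png',im); print(st['clock'],st['contact_force'],st['position'])
E
```

```text
3.4 [-0.03639422 -0.04707173  0.61324179] [ 0.63362035 -0.29406463  0.01379457]
```

View pics/w4.png

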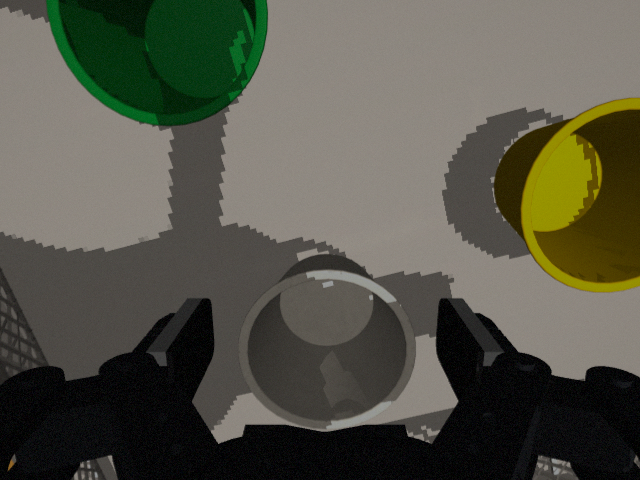

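The cup sits centred between the fingers, rim centre about (327,350). Checking the tool-x offset before closing.

```bash
python3 - <<'E'
from h import *
st=manip.get_state(); C=cam('wrist',st); p=onz(C,327.5,350,.04); print(p); inc((p[0],p[1],.0138),st)
print(55e-3/np.linalg.norm(onz(C,239,350,.04)-onz(C,415,350,.04)))
E
```

```text
[ 0.63543029 -0.29334538  0.04      ]
pos [ 0.6342 -0.2945  0.0148] yaw_y 74.9 tool shift [-0.0009  0.0014  0.001 ] norm 0.002
1.013694781844164
```

servo_tool:
  increments:
    - {"slide": [0, 0, 0], "spin": 0}
    - {"slide": [0, 0, 0], "spin": 0}
    - {"slide": [0, 0, 0], "spin": 0}
    - {"slide": [0, 0, 0], "spin": 0}
    - {"slide": [0, 0, 0], "spin": 0}
  hand: 0.5
  newtons: 20

```text
clock: 3.95
position: [0.6344, -0.2948, 0.0156]
ee_rot: [0.002, 0.131, 0.991, -0.001]
contact_force: [-0.3, 0.3, 6.5]
width: 0.0525
```

servo_tool:
  increments:
    - {"slide": [0, 0, -0.01], "spin": 0}
    - {"slide": [0, 0, -0.02], "spin": 0}
    - {"slide": [0, 0, -0.03], "spin": 0}
    - {"slide": [0, 0, 0], "spin": 0}

```text
clock: 4.35
position: [0.636, -0.2957, 0.0785]
ee_rot: [0.004, 0.132, 0.991, -0.002]
contact_force: [1.3, -0.2, -0.1]
width: 0.0525
```

```bash
python3 - <<'E'
from h import *
st=manip.get_state(); im=eyes.get_image('wrist'); cv2.imwrite('pics/w5.png',im); print(st['clock'],st['contact_force'],st['position'],st['width'])
im=eyes.get_image('scene'); cv2.imwrite('pics/s5.png',cv2.resize(im[200:400,300:520],(770,700)))
E
```

```text
4.35 [ 1.34432555 -0.17101271 -0.07069723] [ 0.63602381 -0.29574827  0.07847778] 0.05248174326619335
```

View pics/w5.png

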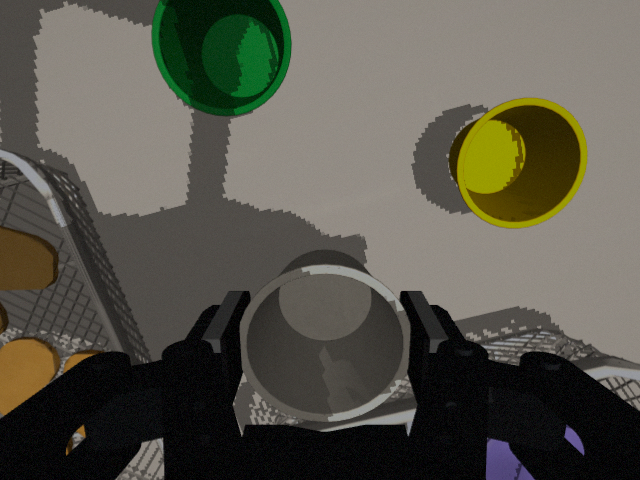

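View pics/s5.png

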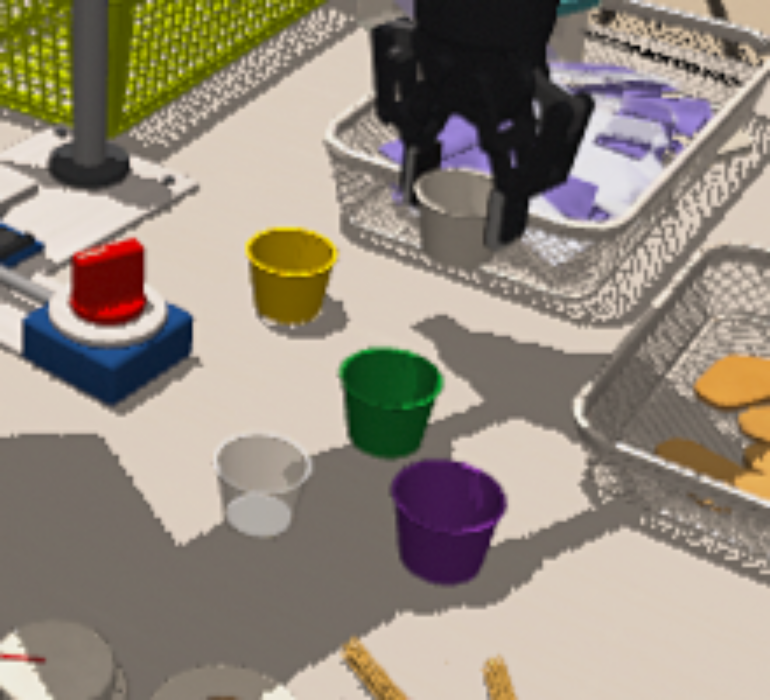

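The cup is held level: wrist rim centre (326,343), and the scene crop shows it clear of the table. Carrying it to above the platform.

servo_tool:
  increments:
    - {"slide": [0, 0, -0.04], "spin": 0}
    - {"slide": [0.015, 0.02, -0.03], "spin": 0}
    - {"slide": [0.025, 0.033, -0.01], "spin": 0}
    - {"slide": [0.028, 0.036, 0], "spin": 0}
    - {"slide": [0.028, 0.036, 0], "spin": 0}
    - {"slide": [0.028, 0.036, 0], "spin": 0}
    - {"slide": [0.028, 0.036, 0], "spin": 0}
    - {"slide": [0.02, 0.03, 0], "spin": 0}

```text
clock: 5.25
position: [0.5234, -0.0278, 0.1519]
ee_rot: [-0.002, 0.131, 0.991, 0.0]
contact_force: [-0.2, 0.5, -0.1]
width: 0.0528
```

servo_tool:
  increments:
    - {"slide": [0.012, 0.015, 0], "spin": 0}
    - {"slide": [0.01, 0.012, 0], "spin": 0}
    - {"slide": [0, 0, 0], "spin": 0}
    - {"slide": [0, 0, 0], "spin": 0}

```text
clock: 5.65
position: [0.5123, 0.0012, 0.153]
ee_rot: [-0.0, 0.131, 0.991, -0.0]
contact_force: [-0.1, 0.0, 0.5]
width: 0.0525
```

```bash
python3 - <<'E'
from h import *
st=manip.get_state(); im=eyes.get_image('wrist'); cv2.imwrite('pics/w6.png',im); print(st['clock'],st['contact_force'],st['width'])
inc((.5138,-.0008,.12),st)
im=eyes.get_image('scene'); cv2.imwrite('pics/s6.png',im)
im=eyes.get_image('top'); cv2.imwrite('pics/t6.png',im)
E
```

```text
5.65 [-0.06896333  0.00524994  0.45173851] 0.0525471412507703
pos [0.5123 0.0012 0.153 ] yaw_y 74.91 tool shift [-0.0019 -0.0016  0.033 ] norm 0.033
```

View pics/w6.png

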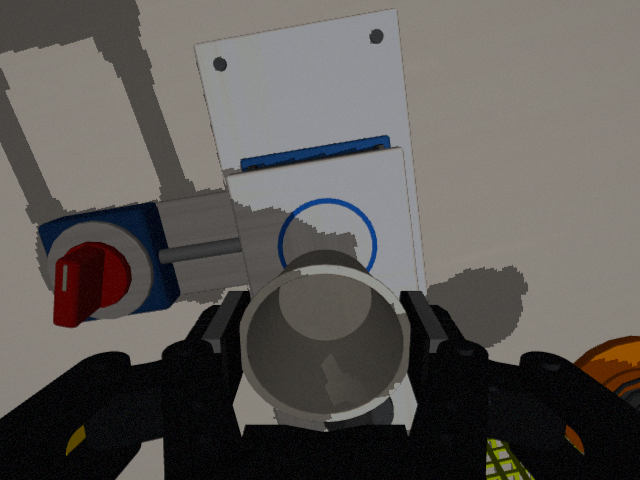

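View pics/s6.png

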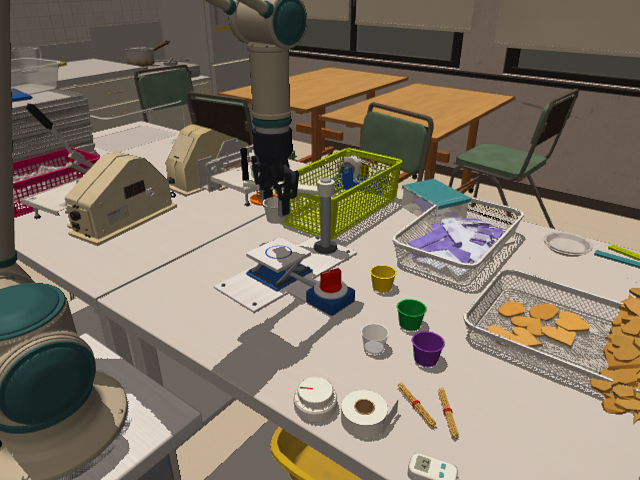

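```bash
python3 - <<'E'
from h import *
st=manip.get_state(); st['position']=np.array([.5123,.0012,.153]); C=cam('wrist',st)
im=cv2.imread('pics/w6.png');h=cv2.cvtColor(im,cv2.COLOR_BGR2HSV)
m=cv2.inRange(h,(100,120,60),(130,255,255)); m[:190]=0;m[300:]=0;m[:,:270]=0;m[:,390:]=0
p=cv2.findNonZero(m)[:,0].astype(float)
for z in (.056,.0585,.0606,.063):
    q=np.array([onz(C,u,v,z)[:2] for u,v in p])
    A=np.c_[2*q,np.ones(len(q))];s=np.linalg.lstsq(A,(q**2).sum(1),rcond=None)[0];r=np.sqrt(s[2]+s[0]**2+s[1]**2)
    print(z,s[:2],2*r)
print(len(p),p.min(0),p.max(0))
E
```

```text
0.056 [0.51694569 0.00198473] 0.0556214786449657
0.0585 [0.5162208  0.00216494] 0.055040248585819025
0.0606 [0.5156119  0.00231632] 0.054552015336137356
0.063 [0.514916   0.00248933] 0.05399403447937051
945 [278. 198.] [376. 271.]
```

servo_tool:
  increments:
    - {"slide": [-0.001, 0, 0.025], "spin": 0}
    - {"slide": [0, 0, 0.025], "spin": 0}
    - {"slide": [0, 0, 0.012], "spin": 0}
    - {"slide": [0, 0, 0], "spin": 0}
    - {"slide": [0, 0, 0], "spin": 0}

```text
clock: 6.3
position: [0.5138, 0.001, 0.0916]
ee_rot: [0.0, 0.132, 0.991, 0.0]
contact_force: [0.2, 1.3, -0.2]
width: 0.0528
```

```bash
python3 - <<'E'
from h import *
st=manip.get_state(); print(st['clock'],st['contact_force'],st['width'],st['position'])
im=eyes.get_image('scene'); cv2.imwrite('pics/s7.png',cv2.resize(im[180:330,210:370],(800,750),interpolation=cv2.INTER_CUBIC)[:600*1])
E
```

```text
6.3 [ 0.19121234  1.32563735 -0.18345416] 0.05283807330791053 [0.51377612 0.00099683 0.09164799]
```

View pics/s7.png

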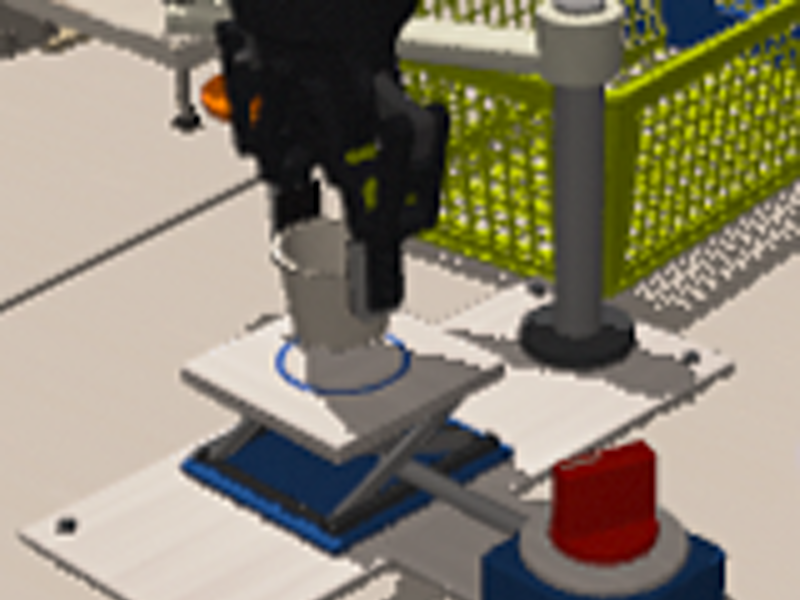

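servo_tool:
  increments:
    - {"slide": [0, 0, 0.005], "spin": 0}
    - {"slide": [0, 0, 0.003], "spin": 0}
    - {"slide": [0, 0, 0], "spin": 0}
    - {"slide": [0, 0, 0.001], "spin": 0}
    - {"slide": [0, 0, 0.001], "spin": 0}
    - {"slide": [0, 0, 0], "spin": 0}

```text
clock: 6.95
position: [0.513, 0.0015, 0.0812]
ee_rot: [-0.0, 0.131, 0.991, 0.0]
contact_force: [-0.5, -0.1, -0.1]
width: 0.0526
```

servo_tool:
  increments:
    - {"slide": [0, 0, 0.0015], "spin": 0}
    - {"slide": [0, 0, 0], "spin": 0}
    - {"slide": [0, 0, 0], "spin": 0}

```text
clock: 7.25
position: [0.513, 0.0014, 0.0798]
ee_rot: [-0.0, 0.132, 0.991, 0.0]
contact_force: [-0.3, -0.1, 1.3]
width: 0.0526
```

servo_tool:
  increments:
    - {"slide": [0, 0, 0.0015], "spin": 0}
    - {"slide": [0, 0, 0], "spin": 0}
    - {"slide": [0, 0, 0], "spin": 0}

```text
clock: 7.55
position: [0.513, 0.0015, 0.0782]
ee_rot: [-0.0, 0.132, 0.991, 0.0]
contact_force: [-0.2, 0.2, -0.0]
width: 0.0527
```

servo_tool:
  increments:
    - {"slide": [0, 0, 0.0015], "spin": 0}
    - {"slide": [0, 0, 0], "spin": 0}
    - {"slide": [0, 0, 0], "spin": 0}

```text
clock: 7.85
position: [0.513, 0.0014, 0.0767]
ee_rot: [-0.0, 0.132, 0.991, 0.0]
contact_force: [-0.5, 0.0, 0.0]
width: 0.0525
```

```bash
python3 - <<'E'
from h import *
st=manip.get_state(); print(st['clock'],st['contact_force'],st['width'],st['position'])
im=eyes.get_image('scene'); cv2.imwrite('pics/s8.png',cv2.resize(im[210:290,240:330],(800,711),interpolation=cv2.INTER_CUBIC)[:600*1])
E
```

```text
7.85 [-0.45110979  0.03186278  0.01174003] 0.05245613379110535 [0.51304516 0.00144384 0.07674657]
```

View pics/s8.png

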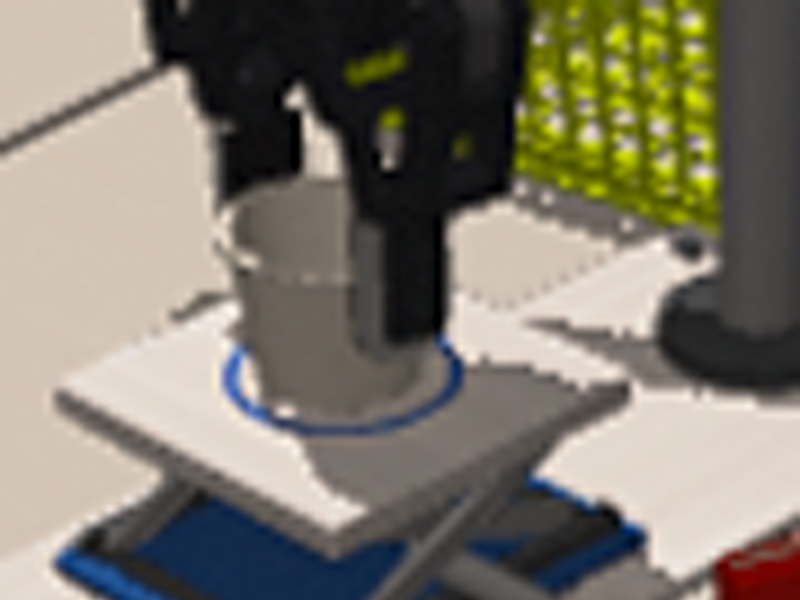

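servo_tool:
  increments:
    - {"slide": [0, 0, 0.001], "spin": 0}
    - {"slide": [0, 0, 0], "spin": 0}
    - {"slide": [0, 0, 0.001], "spin": 0}
    - {"slide": [0, 0, 0], "spin": 0}
    - {"slide": [0, 0, 0], "spin": 0}

```text
clock: 8.4
position: [0.5131, 0.0014, 0.0748]
ee_rot: [-0.0, 0.132, 0.991, 0.0]
contact_force: [-0.6, -0.1, -1.1]
width: 0.0527
```

servo_tool:
  increments:
    - {"slide": [0, 0, 0.001], "spin": 0}
    - {"slide": [0, 0, 0], "spin": 0}
    - {"slide": [0, 0, 0.001], "spin": 0}
    - {"slide": [0, 0, 0], "spin": 0}
    - {"slide": [0, 0, 0], "spin": 0}

```text
clock: 8.9
position: [0.513, 0.0015, 0.0733]
ee_rot: [0.0, 0.131, 0.991, 0.0]
contact_force: [-1.8, -0.1, 5.8]
width: 0.0526
```

Contact at 5.8 N. Releasing.

servo_tool:
  increments:
    - {"slide": [0, 0, 0], "spin": 0}
    - {"slide": [0, 0, 0], "spin": 0}
    - {"slide": [0, 0, 0], "spin": 0}
    - {"slide": [0, 0, 0], "spin": 0}
  hand: 0.9

```text
clock: 9.3
position: [0.5131, 0.0014, 0.0726]
ee_rot: [-0.0, 0.132, 0.991, 0.0]
contact_force: [0.4, -0.5, 0.7]
width: 0.0766
```

servo_tool:
  increments:
    - {"slide": [0, 0, -0.015], "spin": 0}
    - {"slide": [0, 0, -0.03], "spin": 0}
    - {"slide": [0, 0, -0.04], "spin": 0}
    - {"slide": [0, 0, -0.04], "spin": 0}
    - {"slide": [0, 0, -0.04], "spin": 0}
    - {"slide": [0, 0, 0], "spin": 0}

```text
clock: 9.9
position: [0.5166, 0.001, 0.2436]
ee_rot: [0.006, 0.131, 0.991, 0.0]
contact_force: [-0.2, -1.6, -0.9]
width: 0.0769
```

```bash
python3 - <<'E'
from h import *
st=manip.get_state(); print(st['clock'],st['contact_force'],st['width'],st['position'])
im=eyes.get_image('wrist'); cv2.imwrite('pics/w9.png',im)
im=eyes.get_image('scene'); cv2.imwrite('pics/s9r.png',im); cv2.imwrite('pics/s9.png',cv2.resize(im[140:320,200:370],(700,741),interpolation=cv2.INTER_CUBIC)[:600])
inc((.597,.166,.26))
E
```

```text
9.9 [-0.23551843 -1.61049512 -0.89440726] 0.07686789485155257 [0.51662123 0.00103301 0.24361891]
pos [0.5134 0.0014 0.2385] yaw_y 74.89 tool shift [-0.0378  0.1807 -0.0214] norm 0.186
```

View pics/w9.png

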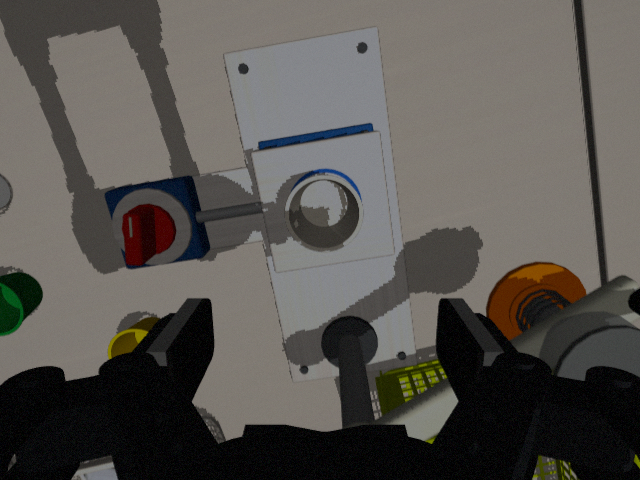

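View pics/s9.png

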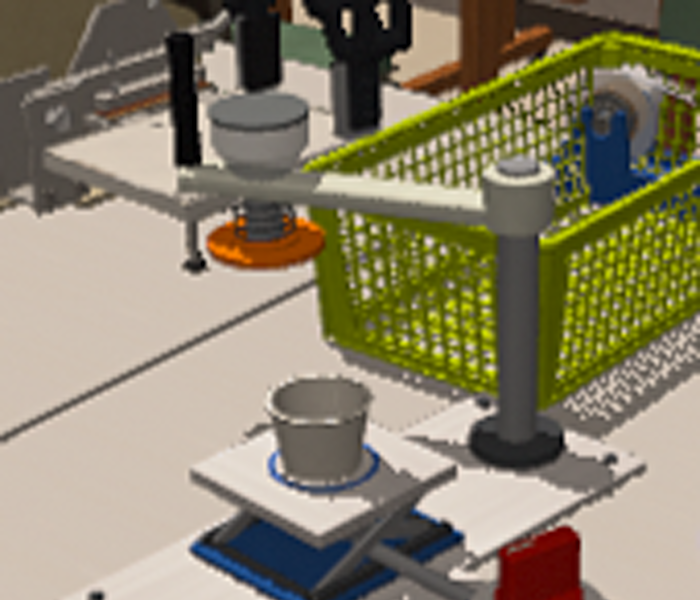

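The cup is upright with its base concentric with the blue circle to about 2 mm (scene crop: base at (321,464), circle at (325,463)). On to the swing handle.

servo_tool:
  increments:
    - {"slide": [0, 0.01, -0.03], "spin": 0}
    - {"slide": [-0.008, 0.035, -0.005], "spin": 0}
    - {"slide": [-0.01, 0.045, 0], "spin": 0}
    - {"slide": [-0.01, 0.045, 0], "spin": 0}
    - {"slide": [-0.007, 0.03, 0], "spin": 0}
    - {"slide": [-0.003, 0.015, 0], "spin": 0}
    - {"slide": [0, 0, 0], "spin": 0}
    - {"slide": [0, 0, 0], "spin": 0}
  hand: 0.8

```text
clock: 10.8
position: [0.5957, 0.1642, 0.2717]
ee_rot: [-0.001, 0.132, 0.991, -0.001]
contact_force: [-1.2, 0.0, -0.3]
width: 0.0683
```

```bash
python3 - <<'E'
from h import *
st=manip.get_state(); print(st['clock'],st['contact_force'],st['width'])
im=eyes.get_image('wrist'); cv2.imwrite('pics/w10.png',im)
im=eyes.get_image('scene'); cv2.imwrite('pics/s10.png',cv2.resize(im[60:240,180:340],(640,720),interpolation=cv2.INTER_CUBIC)[:600])
inc((.597,.166,.26),st); print(proj(cam('wrist',st),(.5967,.1662,.2335)))
E
```

```text
10.8 [-1.24016857  0.02257697 -0.34347545] 0.06825420468373139
pos [0.5957 0.1642 0.2717] yaw_y 74.88 tool shift [-0.0008  0.0021  0.0117] norm 0.012
[328.31724642 276.19737036]
```

View pics/w10.png

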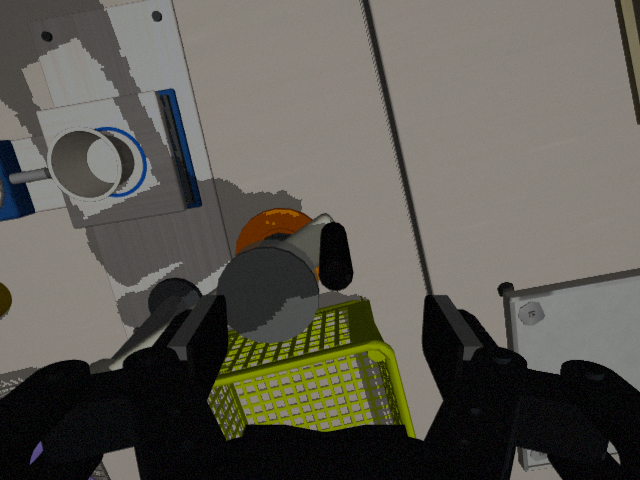

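View pics/s10.png

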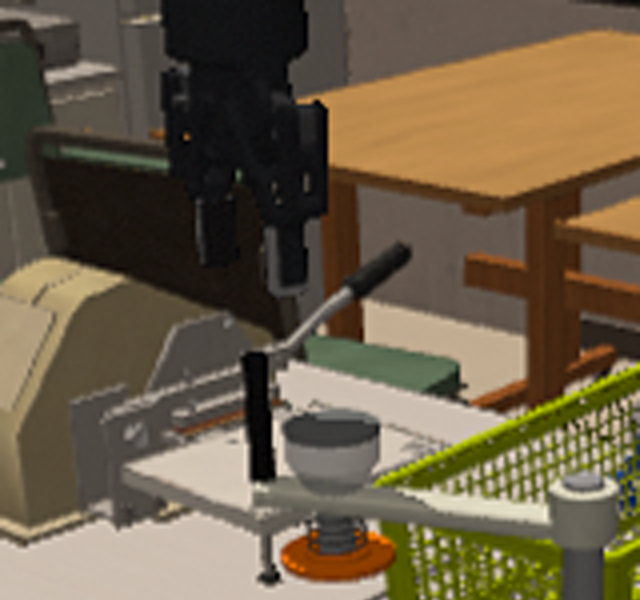

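The handle top is at wrist pixel (336,272) against the predicted (328,276). I'll shift about 5 mm along tool y and go down around it.

servo_tool:
  increments:
    - {"slide": [0, 0.005, 0.015], "spin": 0}
    - {"slide": [0, 0, 0.025], "spin": 0}
    - {"slide": [0, 0, 0.02], "spin": 0}
    - {"slide": [0, 0, 0.007], "spin": 0}
    - {"slide": [0, 0, 0], "spin": 0}
    - {"slide": [0, 0, 0], "spin": 0}

```text
clock: 11.5
position: [0.5985, 0.1696, 0.207]
ee_rot: [0.001, 0.132, 0.991, 0.0]
contact_force: [0.4, -0.1, -0.7]
width: 0.0684
```

```bash
python3 - <<'E'
from h import *
st=manip.get_state(); print(st['clock'],st['contact_force'],st['width'],st['position'])
im=eyes.get_image('wrist'); cv2.imwrite('pics/w11.png',im)
E
```

```text
11.5 [ 0.38673164 -0.10224941 -0.68916228] 0.06838783594431525 [0.59847981 0.16958155 0.20700652]
```

View pics/w11.png

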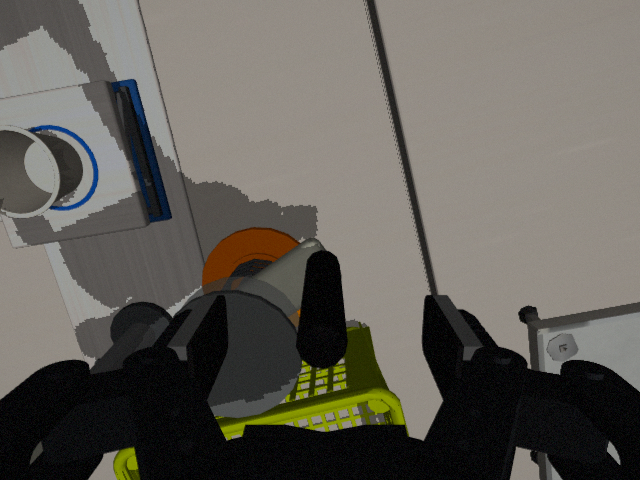

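Handle top is at (322,343), centred between the pads and about 2 mm off in tool x. Closing gently.

servo_tool:
  increments:
    - {"slide": [0.002, -0.001, 0], "spin": 0}
    - {"slide": [0, 0, 0], "spin": 0}
    - {"slide": [0, 0, 0], "spin": 0}
    - {"slide": [0, 0, 0], "spin": 0}
    - {"slide": [0, 0, 0], "spin": 0}
    - {"slide": [0, 0, 0], "spin": 0}
  hand: 0.1
  newtons: 20

```text
clock: 12.15
position: [0.5962, 0.1694, 0.2063]
ee_rot: [0.001, 0.131, 0.991, -0.0]
contact_force: [-0.4, -1.9, 2.5]
width: 0.015
```

```bash
python3 - <<'E'
from h import *
st=manip.get_state(); print(st['clock'],st['contact_force'],st['width'],st['position'])
H=np.array([.664,-.0185]); p=st['position'][:2]; d=p-H; r=np.linalg.norm(d); a=np.degrees(np.arctan2(d[1],d[0])); print(r,a)
M=psi(st); end=172.9
angs=np.linspace(a,end,17); prev=p
for k in angs[1:]:
    q=H+r*np.array([np.cos(np.radians(k)),np.sin(np.radians(k))]); s=M.T@np.array([*(q-prev),0]); print(k.round(1),q.round(4),s.round(4)); prev=q
E
```

```text
12.15 [-0.41178375 -1.93463972  2.46826102] 0.015010523645930775 [0.59617191 0.16944355 0.20626489]
0.199808480207603 109.84431295059605
113.8 [0.5834 0.1643] [ 0.011  -0.0083 -0.    ]
117.7 [0.571  0.1584] [ 0.0104 -0.009  -0.    ]
121.7 [0.5591 0.1516] [ 0.0097 -0.0097 -0.    ]
125.6 [0.5477 0.1439] [ 0.0091 -0.0103 -0.    ]
129.5 [0.5368 0.1356] [ 0.0083 -0.0109 -0.    ]
133.5 [0.5265 0.1265] [ 0.0076 -0.0115 -0.    ]
137.4 [0.5168 0.1167] [ 0.0068 -0.012  -0.    ]
141.4 [0.5079 0.1062] [ 0.0059 -0.0124 -0.    ]
145.3 [0.4997 0.0952] [ 0.005  -0.0128 -0.    ]
149.3 [0.4923 0.0836] [ 0.0042 -0.0131 -0.    ]
153.2 [0.4857 0.0716] [ 0.0032 -0.0134 -0.    ]
157.1 [0.4799 0.0591] [ 0.0023 -0.0135 -0.    ]
161.1 [0.475  0.0463] [ 0.0014 -0.0137  0.    ]
165.0 [0.471  0.0332] [ 0.0004 -0.0137  0.    ]
169.0 [0.4679 0.0198] [-0.0005 -0.0137  0.    ]
172.9 [0.4657 0.0062] [-0.0014 -0.0137  0.    ]
```

servo_tool:
  increments:
    - {"slide": [0.011, -0.0083, 0], "spin": 0}
    - {"slide": [0.0104, -0.009, 0], "spin": 0}
    - {"slide": [0.0097, -0.0097, 0], "spin": 0}
    - {"slide": [0.009, -0.0103, 0], "spin": 0}
    - {"slide": [0, 0, 0], "spin": 0}

```text
clock: 12.65
position: [0.5454, 0.1435, 0.2062]
ee_rot: [-0.001, 0.132, 0.991, -0.0]
contact_force: [-1.0, 0.9, 3.5]
width: 0.0154
```

```bash
python3 - <<'E'
from h import *
st=manip.get_state(); print(st['clock'],st['contact_force'],st['width'],st['position'],st['moment'])
im=eyes.get_image('scene'); cv2.imwrite('pics/s12.png',cv2.resize(im[90:270,180:340],(640,720),interpolation=cv2.INTER_CUBIC)[:600])
E
```

```text
12.65 [-1.03662852  0.86102221  3.46228856] 0.015401914169830444 [0.5453851  0.14354004 0.20622513] [0.2780881  0.18407886 0.11258335]
```

View pics/s12.png

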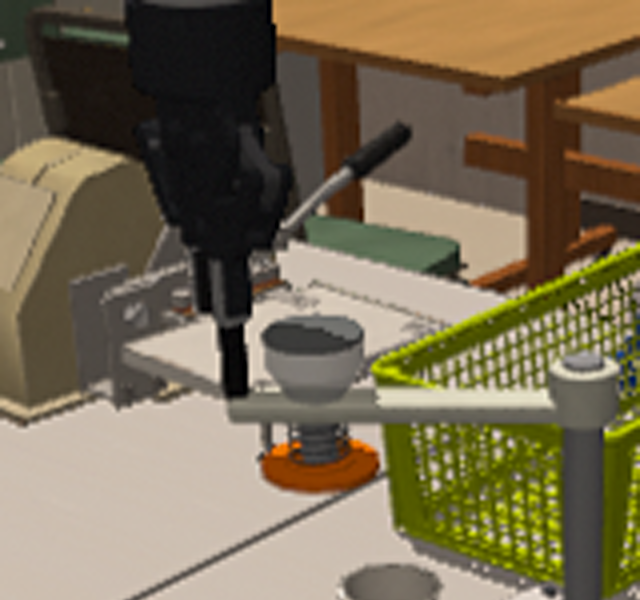

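The arm follows and forces stay small. Continuing along the arc.

servo_tool:
  increments:
    - {"slide": [0.0083, -0.0109, 0], "spin": 0}
    - {"slide": [0.0076, -0.0115, 0], "spin": 0}
    - {"slide": [0.0068, -0.012, 0], "spin": 0}
    - {"slide": [0.006, -0.0124, 0], "spin": 0}
    - {"slide": [0.005, -0.0128, 0], "spin": 0}
    - {"slide": [0.0042, -0.0131, 0], "spin": 0}
    - {"slide": [0, 0, 0], "spin": 0}

```text
clock: 13.4
position: [0.4895, 0.0836, 0.2061]
ee_rot: [-0.002, 0.132, 0.991, 0.0]
contact_force: [-5.2, 2.0, 5.5]
width: 0.015
```

servo_tool:
  increments:
    - {"slide": [0.0032, -0.0134, 0], "spin": 0}
    - {"slide": [0.0023, -0.0135, 0], "spin": 0}
    - {"slide": [0.0014, -0.0137, 0], "spin": 0}
    - {"slide": [0.0004, -0.0137, 0], "spin": 0}
    - {"slide": [0, -0.006, 0], "spin": 0}
    - {"slide": [0, 0, 0], "spin": 0}

```text
clock: 14.0
position: [0.4684, 0.0266, 0.2058]
ee_rot: [-0.001, 0.132, 0.991, -0.0]
contact_force: [-2.8, 1.3, 5.0]
width: 0.0153
```

```bash
python3 - <<'E'
from h import *
st=manip.get_state(); print(st['clock'],st['contact_force'],st['width'],st['position'],st['moment'])
H=np.array([.664,-.0185]);d=st['position'][:2]-H; print(np.linalg.norm(d),np.degrees(np.arctan2(d[1],d[0])))
E
```

```text
14.0 [-2.80156949  1.26708719  4.98370322] 0.015268242825913152 [0.46835386 0.02662041 0.2058028 ] [0.18230109 0.49009702 0.20819862]
0.20078162844184977 167.01336265773256
```

servo_tool:
  increments:
    - {"slide": [-0.0005, -0.005, 0], "spin": 0}
    - {"slide": [-0.0005, -0.005, 0], "spin": 0}
    - {"slide": [-0.0005, -0.003, 0], "spin": 0}
    - {"slide": [0, 0, 0], "spin": 0}
    - {"slide": [0, 0, 0], "spin": 0}

```text
clock: 14.5
position: [0.4668, 0.0142, 0.2058]
ee_rot: [-0.001, 0.132, 0.991, -0.0]
contact_force: [-2.7, 0.2, 5.2]
width: 0.0154
```

servo_tool:
  increments:
    - {"slide": [-0.0003, -0.003, 0], "spin": 0}
    - {"slide": [0, 0, 0], "spin": 0}
    - {"slide": [0, 0, 0], "spin": 0}

```text
clock: 14.8
position: [0.4665, 0.0114, 0.2058]
ee_rot: [-0.0, 0.131, 0.991, -0.0]
contact_force: [-2.7, 0.6, 5.5]
width: 0.0153
```

servo_tool:
  increments:
    - {"slide": [-0.0003, -0.003, 0], "spin": 0}
    - {"slide": [0, 0, 0], "spin": 0}
    - {"slide": [0, 0, 0], "spin": 0}

```text
clock: 15.1
position: [0.466, 0.0085, 0.2058]
ee_rot: [-0.0, 0.131, 0.991, -0.0]
contact_force: [-3.6, 0.8, 5.4]
width: 0.0153
```

servo_tool:
  increments:
    - {"slide": [-0.0003, -0.0025, 0], "spin": 0}
    - {"slide": [0, 0, 0], "spin": 0}
    - {"slide": [0, 0, 0], "spin": 0}

```text
clock: 15.4
position: [0.466, 0.0076, 0.2057]
ee_rot: [-0.0, 0.132, 0.991, 0.002]
contact_force: [-0.6, 5.2, 4.4]
width: 0.0149
```

```bash
python3 - <<'E'
from h import *
st=manip.get_state(); print(st['clock'],st['contact_force'],st['width'],st['position'],st['moment'])
im=eyes.get_image('scene'); cv2.imwrite('pics/s13.png',cv2.resize(im[150:330,190:370],(750,750),interpolation=cv2.INTER_CUBIC)[:600])
im=eyes.get_image('top'); cv2.imwrite('pics/t13.png',im)
E
```

```text
15.4 [-0.63142378  5.19590203  4.4329313 ] 0.014936491041192683 [0.46601727 0.00756415 0.20574721] [0.80162542 0.17586504 0.15642165]
```

View pics/s13.png

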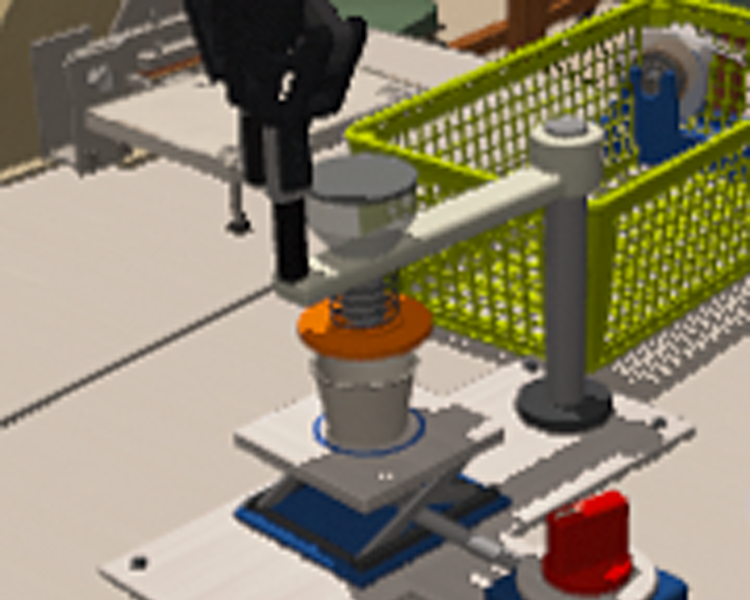

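servo_tool:
  increments:
    - {"slide": [0, -0.0015, 0], "spin": 0}
    - {"slide": [0, 0, 0], "spin": 0}
    - {"slide": [0, 0, 0], "spin": 0}

```text
clock: 15.8
position: [0.466, 0.0076, 0.2057]
ee_rot: [0.0, 0.132, 0.991, 0.003]
contact_force: [-0.2, 9.4, 3.2]
width: 0.0156
```

The stop is confirmed: force rises to 9 N with no movement. I'll relieve it, release, and head for the knob.

servo_tool:
  increments:
    - {"slide": [0, 0.002, 0], "spin": 0}
    - {"slide": [0, 0, 0], "spin": 0}
    - {"slide": [0, 0, 0], "spin": 0}
    - {"slide": [0, 0, 0], "spin": 0}
  hand: 0.5

```text
clock: 16.2
position: [0.4659, 0.0062, 0.2055]
ee_rot: [-0.0, 0.132, 0.991, -0.0]
contact_force: [-0.2, 0.2, -0.0]
width: 0.0427
```

servo_tool:
  increments:
    - {"slide": [0, 0, -0.015], "spin": 0}
    - {"slide": [0, 0, -0.03], "spin": 0}
    - {"slide": [0, 0, -0.03], "spin": 0}
    - {"slide": [0, -0.03, 0], "spin": 0}
    - {"slide": [-0.015, -0.045, 0], "spin": 0}
    - {"slide": [-0.02, -0.045, 0], "spin": 0}
    - {"slide": [-0.02, -0.03, 0.03], "spin": 0}
    - {"slide": [-0.007, 0, 0.035], "spin": 0}

```text
clock: 17.0
position: [0.4888, -0.1598, 0.2163]
ee_rot: [0.003, 0.134, 0.991, -0.002]
contact_force: [0.8, 0.4, -0.2]
width: 0.0428
```

servo_tool:
  increments:
    - {"slide": [0, 0, 0], "spin": 0}
    - {"slide": [0, 0, 0], "spin": 0}

```text
clock: 17.2
position: [0.4862, -0.1542, 0.2157]
ee_rot: [-0.001, 0.132, 0.991, 0.0]
contact_force: [0.3, -0.2, 0.8]
width: 0.0426
```

```bash
python3 - <<'E'
from h import *
st=manip.get_state(); print(st['clock'],st['contact_force'],st['width'])
im=eyes.get_image('wrist'); cv2.imwrite('pics/w14.png',im)
inc((.497,-.152,.17),st); C=cam('wrist',st);print(proj(C,(.497,-.152,.083)))
im=eyes.get_image('scene'); cv2.imwrite('pics/s14.png',im)
im=eyes.get_image('top'); cv2.imwrite('pics/t14.png',im)
E
```

```text
17.2 [ 0.29612231 -0.1717117   0.766905  ] 0.042604964479735684
pos [ 0.4862 -0.1542  0.2157] yaw_y 74.87 tool shift [-0.01    0.0049  0.0457] norm 0.047
[330.97265723 240.13254486]
```

View pics/w14.png

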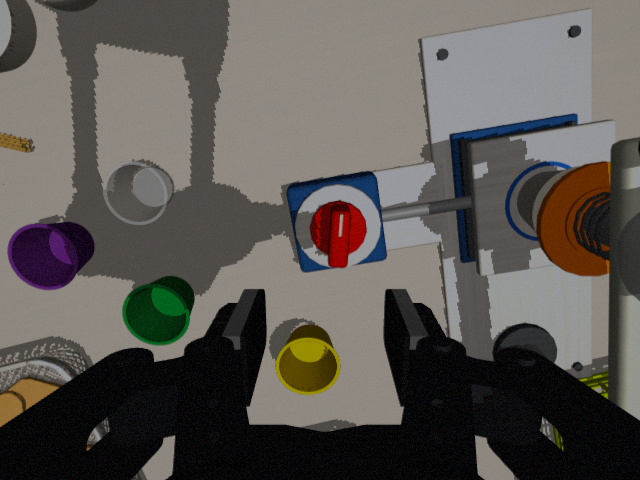

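View pics/s14.png

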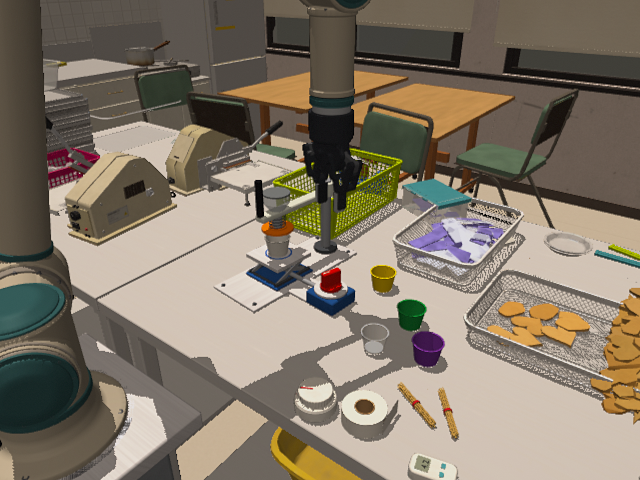

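View pics/t14.png

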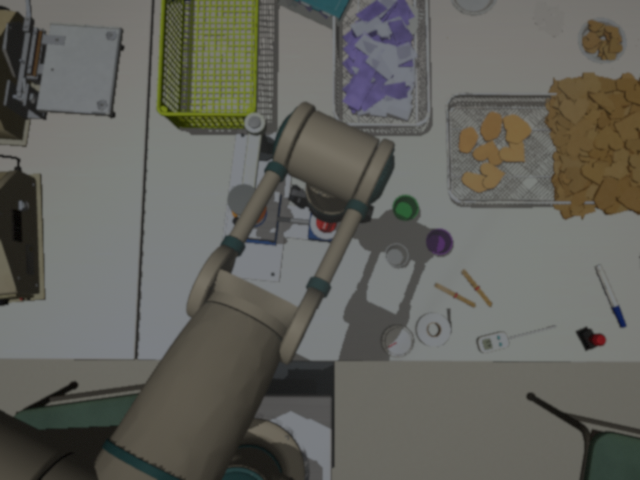

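```bash
python3 - <<'E'
import cv2
im=cv2.imread('pics/w14.png'); cv2.imwrite('pics/w14k.png',cv2.resize(im[160:280,280:400],(600,600),interpolation=cv2.INTER_CUBIC))
E
```

```text
(no output)
```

View pics/w14k.png

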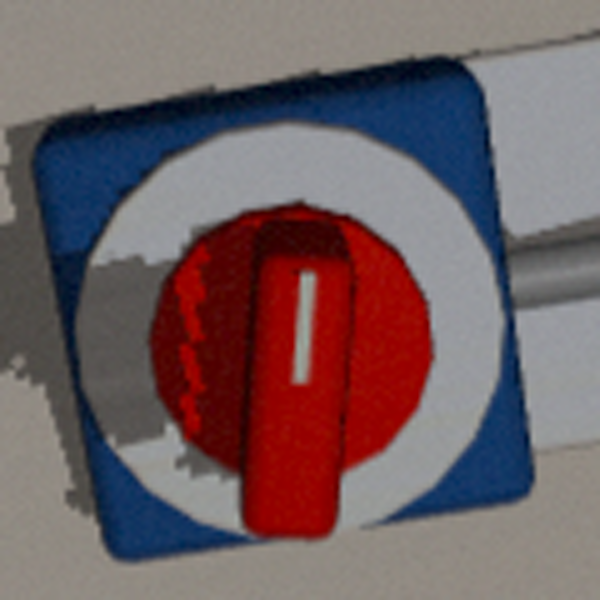

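```bash
python3 - <<'E'
from h import *
st=manip.get_state(); print(st['position']); C=cam('wrist',st)
a=onz(C,341.4,211.6,.083);b=onz(C,337.6,267,.083)
d=a-b; print(a,b,np.linalg.norm(d),np.degrees(np.arctan2(d[1],d[0])),(a+b)/2)
c=onz(C,280+290/5,160+345/5,.052); print('disc',c)
m=(a+b)/2; inc((m[0],m[1],.17),st)
E
```

```text
[ 0.48740183 -0.15408366  0.21776724]
[ 0.48216113 -0.14056277  0.083     ] [ 0.51927692 -0.15279872  0.083     ] 0.039080686847848704 161.75416642375043 [ 0.50071903 -0.14668074  0.083     ]
disc [ 0.50108843 -0.14683011  0.052     ]
pos [ 0.4874 -0.1541  0.2178] yaw_y 74.95 tool shift [-0.0108  0.0106  0.0478] norm 0.05
```

servo_tool:
  increments:
    - {"slide": [-0.0096, 0.009, 0.03], "spin": 3.1}
    - {"slide": [0, 0, 0.03], "spin": 0}
    - {"slide": [0, 0, 0.005], "spin": 0}
    - {"slide": [0, 0, 0], "spin": 0}
    - {"slide": [0, 0, 0], "spin": 0}

```text
clock: 17.85
position: [0.4994, -0.1485, 0.1527]
ee_rot: [0.002, 0.158, 0.987, -0.0]
contact_force: [-0.3, -0.7, -0.0]
width: 0.0427
```

```bash
python3 - <<'E'
from h import *
st=manip.get_state(); print(st['clock'],st['contact_force'],st['width'],st['position'])
im=eyes.get_image('wrist'); cv2.imwrite('pics/w15.png',im)
h=cv2.cvtColor(im,cv2.COLOR_BGR2HSV)
inc((.499,-.148,.058),st)
E
```

```text
17.85 [-0.29242711 -0.65040019 -0.00811906] 0.04265126571158177 [ 0.49935283 -0.14846452  0.15272167]
pos [ 0.4994 -0.1485  0.1527] yaw_y 71.81 tool shift [0.0008 0.0004 0.0947] norm 0.095
```

View pics/w15.png

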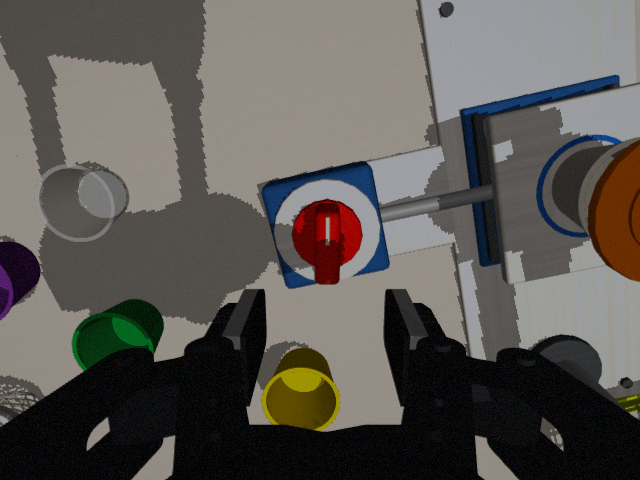

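servo_tool:
  increments:
    - {"slide": [0.003, 0.002, 0.035], "spin": 0}
    - {"slide": [0, 0, 0.03], "spin": 0}
    - {"slide": [0, 0, 0.018], "spin": 0}
    - {"slide": [0, 0, 0.008], "spin": 0}
    - {"slide": [0, 0, 0], "spin": 0}
    - {"slide": [0, 0, 0], "spin": 0}

```text
clock: 18.5
position: [0.4972, -0.1459, 0.0611]
ee_rot: [0.001, 0.158, 0.987, -0.0]
contact_force: [-0.6, 0.8, 0.1]
width: 0.0428
```

```bash
python3 - <<'E'
from h import *
st=manip.get_state(); print(st['clock'],st['contact_force'],st['width'],st['position'])
im=eyes.get_image('wrist'); cv2.imwrite('pics/w16.png',im)
E
```

```text
18.5 [-0.5981292   0.75236021  0.08369751] 0.042796432876911275 [ 0.49719818 -0.14588939  0.06109351]
```

View pics/w16.png

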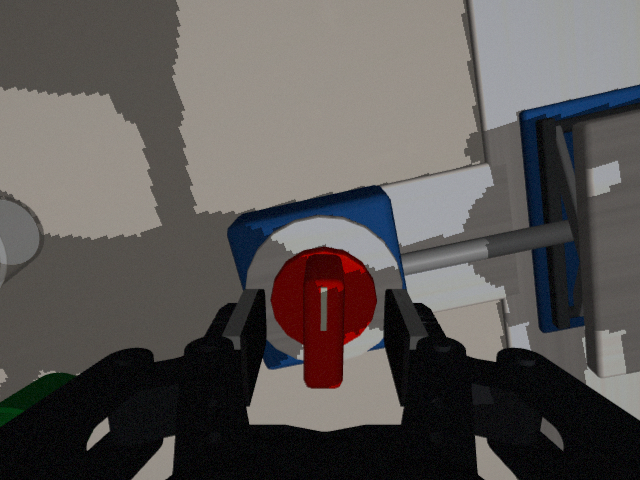

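The bar is centred between the pads and aligned with them. Closing.

servo_tool:
  increments:
    - {"slide": [0.001, 0, 0.001], "spin": 0}
    - {"slide": [0, 0, 0], "spin": 0}
    - {"slide": [0, 0, 0], "spin": 0}
    - {"slide": [0, 0, 0], "spin": 0}
    - {"slide": [0, 0, 0], "spin": 0}
  hand: 0.05
  newtons: 35

```text
clock: 19.05
position: [0.4952, -0.1456, 0.0597]
ee_rot: [0.0, 0.158, 0.987, -0.001]
contact_force: [-2.2, -2.2, 5.4]
width: 0.0129
```

servo_tool:
  increments:
    - {"slide": [0, 0, 0], "spin": 8}
    - {"slide": [0, 0, 0], "spin": 8}
    - {"slide": [0, 0, 0], "spin": 8}
    - {"slide": [0, 0, 0], "spin": 0}

```text
clock: 19.45
position: [0.4965, -0.1436, 0.0597]
ee_rot: [0.001, 0.362, 0.932, 0.002]
contact_force: [2.1, 5.0, 5.8]
width: 0.0129
```

```bash
python3 - <<'E'
from h import *
st=manip.get_state(); print(st['clock'],st['contact_force'],st['width'],st['position'],st['moment'])
im=eyes.get_image('scene'); cv2.imwrite('pics/s17.png',im); cv2.imwrite('pics/s17c.png',cv2.resize(im[180:320,230:370],(600,600),interpolation=cv2.INTER_CUBIC))
inc((.5,-.15,.06))
E
```

```text
19.45 [2.14609339 5.02655579 5.77897686] 0.012907628177044536 [ 0.49649269 -0.1435753   0.05969961] [ 0.79409433 -0.29810562 -0.00095042]
pos [ 0.4965 -0.1436  0.0597] yaw_y 47.67 tool shift [-0.0069 -0.0024 -0.0003] norm 0.007
```

View pics/s17c.png

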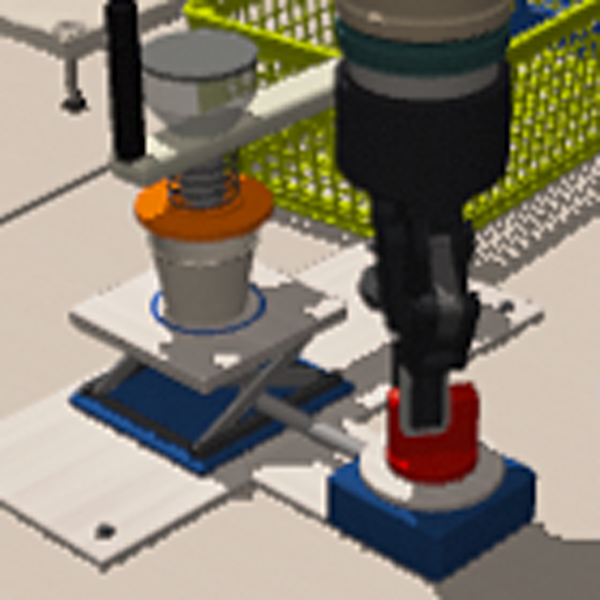

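servo_tool:
  increments:
    - {"slide": [0, 0, 0], "spin": 8}
    - {"slide": [0, 0, 0], "spin": 8}
    - {"slide": [0, 0, 0], "spin": 8}
    - {"slide": [0, 0, 0], "spin": 8}
    - {"slide": [0, 0, 0], "spin": 8}
    - {"slide": [0, 0, 0], "spin": 0}
    - {"slide": [0, 0, 0], "spin": 0}

```text
clock: 20.2
position: [0.5, -0.1418, 0.0597]
ee_rot: [0.002, 0.659, 0.752, 0.005]
contact_force: [9.7, 12.2, 0.1]
width: 0.0128
```

```bash
cat > chk.py <<'E'
from h import *
import sys
st=manip.get_state(); print(st['clock'],st['contact_force'].round(1),st['width'].round(4),st['position'].round(4)); 
M=psi(st); y=np.degrees(np.arctan2(M[1,1],M[0,1])); print('turned deg',71.8-y,'mm',np.radians(71.8-y)*8)
im=eyes.get_image('scene'); cv2.imwrite(f'pics/{sys.argv[1]}.png',im)
def orange(im):
    h=cv2.cvtColor(im[200:260,240:310],cv2.COLOR_BGR2HSV); m=cv2.inRange(h,(5,180,60),(16,255,255)); p=cv2.findNonZero(m)[:,0]; return p.mean(0)+[240,200],len(p),p.min(0)+[240,200],p.max(0)+[240,200]
for f in ('s14','s17',sys.argv[1]): print(f,*orange(cv2.imread(f'pics/{f}.png')))
cv2.imwrite(f'pics/{sys.argv[1]}c.png',cv2.resize(im[180:280,230:330],(700,700),interpolation=cv2.INTER_CUBIC)[:600])
E
python3 chk.py s18
```

```text
Traceback (most recent call last):
  File "chk.py", line 3, in <module>
    st=manip.get_state(); print(st['clock'],st['contact_force'].round(1),st['width'].round(4),st['position'].round(4));
                                                                         ^^^^^^^^^^^^^^^^^
AttributeError: 'float' object has no attribute 'round'
```

servo_tool:
  increments:
    - {"slide": [0.003, 0.004, 0], "spin": 0}
    - {"slide": [0, 0, 0], "spin": 0}

```text
clock: 20.4
position: [0.5002, -0.1415, 0.0597]
ee_rot: [0.001, 0.657, 0.754, 0.001]
contact_force: [1.6, 0.9, 5.4]
width: 0.0131
```

```bash
sed -i "s/st\['width'\].round(4)/round(st['width'],4)/" chk.py; python3 chk.py s18
```

```text
20.4 [1.6 0.9 5.4] 0.0131 [ 0.5002 -0.1415  0.0597]
turned deg 63.98737656588426 mm 8.934323206305141
s14 [277.33554817 228.94019934] 301 [262 221] [293 235]
s17 [277.25581395 228.94684385] 301 [262 221] [293 235]
s18 [277.23       228.97333333] 300 [262 221] [293 235]
```

View pics/s18c.png

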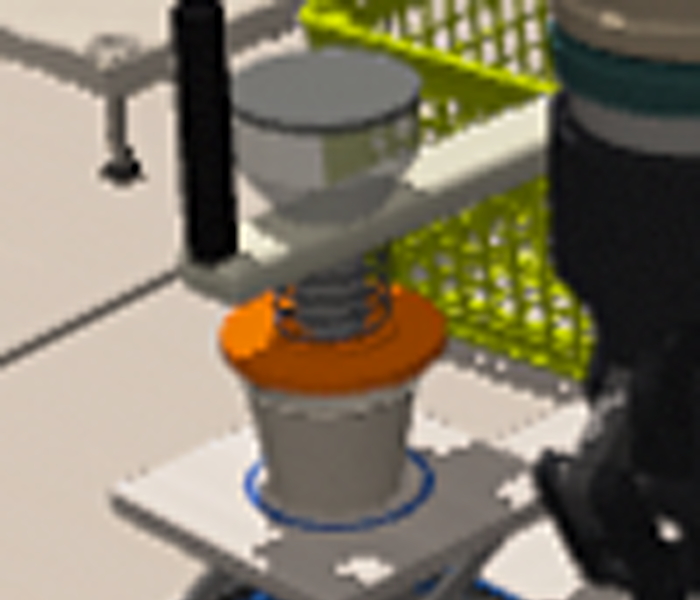

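servo_tool:
  increments:
    - {"slide": [0, 0, 0], "spin": 8}
    - {"slide": [0, 0, 0], "spin": 8}
    - {"slide": [0, 0, 0], "spin": 8}
    - {"slide": [0, 0, 0], "spin": 0}
    - {"slide": [0, 0, 0], "spin": 0}

```text
clock: 20.95
position: [0.5027, -0.1418, 0.0597]
ee_rot: [0.003, 0.8, 0.6, 0.003]
contact_force: [5.5, 2.3, 0.8]
width: 0.0129
```

```bash
python3 chk.py s19
```

```text
20.95 [5.5 2.3 0.8] 0.0129 [ 0.5027 -0.1418  0.0597]
turned deg 88.1009146337496 mm 12.301208275019077
s14 [277.33554817 228.94019934] 301 [262 221] [293 235]
s17 [277.25581395 228.94684385] 301 [262 221] [293 235]
s19 [277.3255814  228.94684385] 301 [262 221] [293 235]
```

servo_tool:
  increments:
    - {"slide": [0, 0, 0], "spin": 8}
    - {"slide": [0, 0, 0], "spin": 0}
    - {"slide": [0, 0, 0], "spin": 0}

```text
clock: 21.3
position: [0.5035, -0.1421, 0.0598]
ee_rot: [0.003, 0.84, 0.542, 0.004]
contact_force: [8.0, 1.5, -1.4]
width: 0.0129
```

```bash
python3 chk.py s20
```

```text
21.3 [ 8.   1.5 -1.4] 0.0129 [ 0.5035 -0.1421  0.0598]
turned deg 96.10475599262485 mm 13.418755351176438
s14 [277.33554817 228.94019934] 301 [262 221] [293 235]
s17 [277.25581395 228.94684385] 301 [262 221] [293 235]
s20 [277.28093645 228.9632107 ] 299 [262 221] [293 235]
```

View pics/s20c.png

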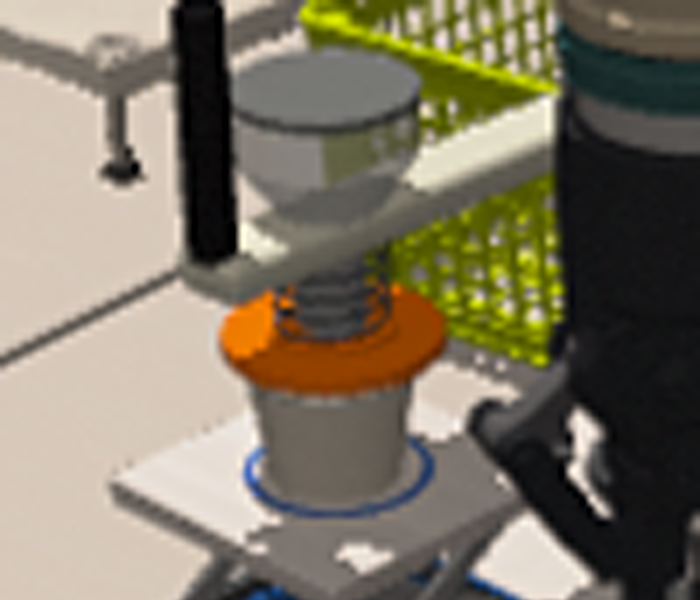

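servo_tool:
  increments:
    - {"slide": [0.001, 0.002, 0], "spin": 8}
    - {"slide": [0, 0, 0], "spin": 0}
    - {"slide": [0, 0, 0], "spin": 0}

```text
clock: 21.65
position: [0.5043, -0.1424, 0.0597]
ee_rot: [0.003, 0.875, 0.484, 0.003]
contact_force: [5.4, -0.7, 1.7]
width: 0.013
```

```bash
python3 chk.py s21
```

```text
21.65 [ 5.4 -0.7  1.7] 0.013 [ 0.5043 -0.1424  0.0597]
turned deg 103.90903741173027 mm 14.508438603301279
s14 [277.33554817 228.94019934] 301 [262 221] [293 235]
s17 [277.25581395 228.94684385] 301 [262 221] [293 235]
s21 [277.31907895 229.04276316] 304 [262 221] [293 236]
```

```bash
cat > ring.py <<'E'
from h import *
import sys
S=cam('scene')
def ring(im):
    # weighted blueness profile of the ring's lower arc along columns near its axis
    b=im.astype(float); w=np.clip(b[:,:,0]-b[:,:,2]-10,0,None); out=[]
    for c in range(272,285):
        col=w[246:266,c]; 
        if col.sum()>20: out.append((col*np.arange(246,266)).sum()/col.sum())
    return np.median(out)
P=np.array([.5162,.0005]); 
d=np.array([-S[1].T@S[2]])[0][:2]-P; d/=np.linalg.norm(d)
f=lambda z: proj(S,(*(P+d*.0285),z))[1]
for n in sys.argv[1:]:
    v=ring(cv2.imread(f'pics/{n}.png')); zs=np.linspace(.05,.09,401); z=zs[np.argmin([abs(f(z)-v) for z in zs])]
    print(n,v.round(2),'z',z.round(4))
E
python3 ring.py scene0 s9r s14 s17 s18 s19 s20 s21
```

```text
scene0 254.71 z 0.0691
s9r 258.24 z 0.0606
s14 258.11 z 0.0609
s17 257.0 z 0.0636
s18 254.71 z 0.0691
s19 253.0 z 0.0732
s20 253.0 z 0.0732
s21 252.48 z 0.0745
```

servo_tool:
  increments:
    - {"slide": [0.001, 0.001, 0], "spin": 8}
    - {"slide": [0, 0, 0], "spin": 0}
    - {"slide": [0, 0, 0], "spin": 0}

```text
clock: 22.0
position: [0.505, -0.1429, 0.0597]
ee_rot: [0.003, 0.907, 0.422, 0.002]
contact_force: [4.3, -3.0, 1.8]
width: 0.0129
```

```bash
python3 chk.py s22; python3 ring.py s22
```

```text
22.0 [ 4.3 -3.   1.8] 0.0129 [ 0.505  -0.1429  0.0597]
turned deg 111.86645984555774 mm 15.61950437484008
s14 [277.33554817 228.94019934] 301 [262 221] [293 235]
s17 [277.25581395 228.94684385] 301 [262 221] [293 235]
s22 [277.25666667 228.98333333] 300 [262 221] [293 235]
s22 253.09 z 0.073
```

servo_tool:
  increments:
    - {"slide": [0, 0, 0], "spin": 8}
    - {"slide": [0, 0, 0], "spin": 0}
    - {"slide": [0, 0, 0], "spin": 0}

```text
clock: 22.35
position: [0.5056, -0.1435, 0.0597]
ee_rot: [0.003, 0.934, 0.358, 0.003]
contact_force: [5.5, -4.2, 0.7]
width: 0.0132
```

```bash
python3 chk.py s23; python3 ring.py s23; python3 - <<'E'
from h import *
S=cam('scene'); print([proj(S,(.516,0,z)).round(2) for z in (.114,.115,.117)])
E
```

```text
22.35 [ 5.5 -4.2  0.7] 0.0132 [ 0.5056 -0.1435  0.0597]
turned deg 119.85411496156141 mm 16.734791425144348
s14 [277.33554817 228.94019934] 301 [262 221] [293 235]
s17 [277.25581395 228.94684385] 301 [262 221] [293 235]
s23 [277.18874172 228.95033113] 302 [262 221] [293 235]
s23 258.27 z 0.0605
[array([277.25, 229.45]), array([277.23, 229.02]), array([277.19, 228.17])]
```

View pics/s23c.png

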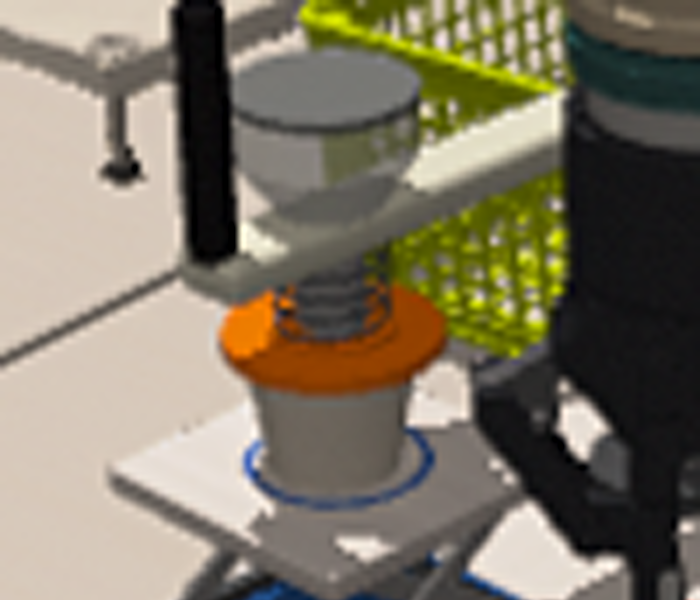

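```bash
sed -i 's/246,266/246,257/;s/246:266/246:257/' ring.py; python3 - <<'E'
from h import *
S=cam('scene')
for n in ('s14','s17','s18','s19','s20','s21','s22','s23'):
    im=cv2.imread(f'pics/{n}.png').astype(float); w=np.clip(im[:,:,0]-im[:,:,2]-10,0,None); r=[]
    for c in range(273,284):
        col=w[247:262,c].copy(); k=np.argmax(col[:13]); a=slice(max(k-1,0),k+2); r.append(247+(col[a]*np.arange(15)[a]).sum()/col[a].sum())
    print(n,np.mean(r).round(2),np.round(r,1))
P=np.array([.5162,.0005]);d=(-S[1].T@S[2])[:2]-P; d/=np.linalg.norm(d)
for rr in (.028,.029):print([(z,proj(S,(*(P+d*rr),z))[1].round(2)) for z in (.058,.06,.062,.072,.074,.076)])
E
```

```text
s14 258.27 [258.  258.  258.4 258.6 258.6 258.6 258.3 258.2 258.2 258.  258. ]
s17 256.94 [257.  257.  257.  257.  257.  257.  257.  257.  257.  257.  256.4]
s18 254.75 [254.5 254.7 255.  255.  255.  255.  255.  255.  254.7 254.3 254. ]
s19 253.18 [253.  253.  253.2 253.5 253.6 253.3 253.2 253.2 253.  253.  253. ]
s20 252.82 [252.7 253.  253.  253.  253.  253.  253.  253.  252.8 252.3 252.3]
s21 252.27 [252.  252.2 252.5 252.6 252.6 252.6 252.3 252.2 252.  252.  252. ]
s22 251.91 [252.  252.  252.  252.  252.  252.  252.  252.  252.  251.8 251.3]
s23 251.39 [251.  251.4 251.7 251.7 251.7 251.6 251.6 251.3 251.3 251.  251. ]
[(0.058, np.float64(259.18)), (0.06, np.float64(258.36)), (0.062, np.float64(257.53)), (0.072, np.float64(253.38)), (0.074, np.float64(252.55)), (0.076, np.float64(251.71))]
[(0.058, np.float64(259.42)), (0.06, np.float64(258.6)), (0.062, np.float64(257.77)), (0.072, np.float64(253.62)), (0.074, np.float64(252.79)), (0.076, np.float64(251.95))]
```

Ring row has risen 16.6 mm, matching the turn, but the orange collar hasn't moved yet. So the platform started lower than my estimate, and I'll continue in small steps.

servo_tool:
  increments:
    - {"slide": [0.001, 0.001, 0], "spin": 6}
    - {"slide": [0, 0, 0], "spin": 0}
    - {"slide": [0, 0, 0], "spin": 0}

```text
clock: 22.7
position: [0.506, -0.1439, 0.0597]
ee_rot: [0.003, 0.951, 0.309, 0.002]
contact_force: [3.3, -5.3, 2.0]
width: 0.0128
```

```bash
python3 chk.py s24
```

```text
22.7 [ 3.3 -5.3  2. ] 0.0128 [ 0.506  -0.1439  0.0597]
turned deg 125.82103242563511 mm 17.56793027268704
s14 [277.33554817 228.94019934] 301 [262 221] [293 235]
s17 [277.25581395 228.94684385] 301 [262 221] [293 235]
s24 [277.33779264 228.66889632] 299 [262 220] [293 235]
```

servo_tool:
  increments:
    - {"slide": [0, 0, 0], "spin": 6}
    - {"slide": [0, 0, 0], "spin": 0}
    - {"slide": [0, 0, 0], "spin": 0}

```text
clock: 23.05
position: [0.5064, -0.1445, 0.0597]
ee_rot: [0.004, 0.966, 0.259, 0.002]
contact_force: [3.5, -7.0, 0.6]
width: 0.0131
```

```bash
python3 chk.py s25
```

```text
23.05 [ 3.5 -7.   0.6] 0.0131 [ 0.5064 -0.1445  0.0597]
turned deg 131.80582899108666 mm 18.403565513720462
s14 [277.33554817 228.94019934] 301 [262 221] [293 235]
s17 [277.25581395 228.94684385] 301 [262 221] [293 235]
s25 [277.40068493 228.19863014] 292 [262 219] [293 234]
```

View pics/s25c.png

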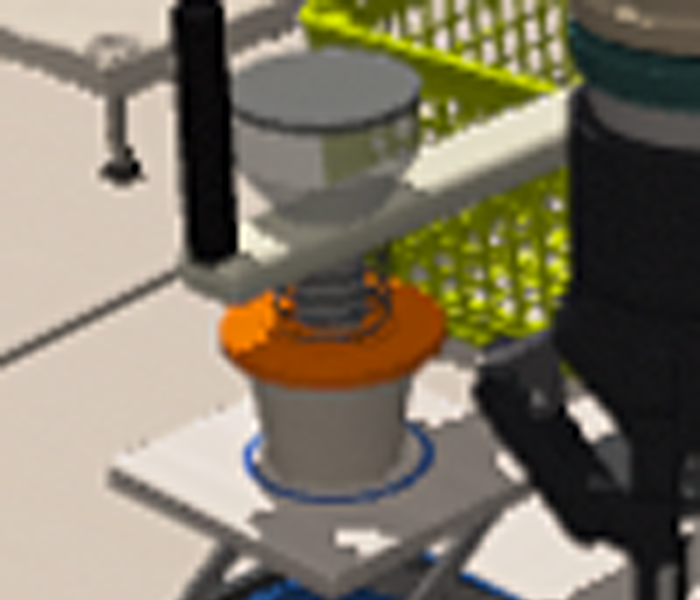

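The collar has begun to lift: centroid is up 0.28 px, then 0.75 px (about 1.7 mm). One more 6° step, then release.

servo_tool:
  increments:
    - {"slide": [0.001, 0, 0], "spin": 6}
    - {"slide": [0, 0, 0], "spin": 0}
    - {"slide": [0, 0, 0], "spin": 0}

```text
clock: 23.4
position: [0.5067, -0.1449, 0.0597]
ee_rot: [0.004, 0.978, 0.208, 0.001]
contact_force: [2.0, -9.5, 0.6]
width: 0.0131
```

```bash
python3 chk.py s26
```

```text
23.4 [ 2.  -9.5  0.6] 0.0131 [ 0.5067 -0.1449  0.0597]
turned deg 137.7510877978034 mm 19.233680242203633
s14 [277.33554817 228.94019934] 301 [262 221] [293 235]
s17 [277.25581395 228.94684385] 301 [262 221] [293 235]
s26 [277.37293729 227.97359736] 303 [262 219] [293 234]
```

servo_tool:
  increments:
    - {"slide": [0, 0, 0], "spin": 0}
    - {"slide": [0, 0, 0], "spin": 0}
    - {"slide": [0, 0, 0], "spin": 0}
    - {"slide": [0, 0, 0], "spin": 0}
  hand: 0.5

```text
clock: 23.85
position: [0.5039, -0.1401, 0.0584]
ee_rot: [-0.001, 0.978, 0.206, -0.001]
contact_force: [-0.1, 1.1, 0.8]
width: 0.0422
```

```bash
python3 chk.py s27
```

```text
23.85 [-0.1  1.1  0.8] 0.0422 [ 0.5039 -0.1401  0.0584]
turned deg 137.97421733546588 mm 19.264835002928937
s14 [277.33554817 228.94019934] 301 [262 221] [293 235]
s17 [277.25581395 228.94684385] 301 [262 221] [293 235]
s27 [277.35855263 228.        ] 304 [262 219] [293 234]
```

Released, and the collar stays lifted by 0.95 px, about 2.2 mm. Retreating straight up for final checks.

servo_tool:
  increments:
    - {"slide": [0, 0, -0.015], "spin": 0}
    - {"slide": [0, 0, -0.03], "spin": 0}
    - {"slide": [0, 0, -0.04], "spin": 0}
    - {"slide": [0, 0, -0.045], "spin": 0}
    - {"slide": [0, 0, -0.045], "spin": 0}
    - {"slide": [0, 0, -0.03], "spin": 0}
    - {"slide": [0, 0, 0], "spin": 0}
    - {"slide": [0, 0, 0], "spin": 0}

```text
clock: 24.7
position: [0.5044, -0.1405, 0.2641]
ee_rot: [0.0, 0.978, 0.206, 0.0]
contact_force: [0.1, -0.1, -0.8]
width: 0.0427
```

```bash
python3 chk.py s28; python3 - <<'E'
from h import *
st=manip.get_state();cv2.imwrite('pics/w28.png',eyes.get_image('wrist')); print(st['position'],st['contact_force'])
E
```

```text
24.7 [ 0.1 -0.1 -0.8] 0.0427 [ 0.5044 -0.1405  0.2641]
turned deg 137.98479649612324 mm 19.266312132413486
s14 [277.33554817 228.94019934] 301 [262 221] [293 235]
s17 [277.25581395 228.94684385] 301 [262 221] [293 235]
s28 [277.34323432 227.98019802] 303 [262 219] [293 234]
[ 0.50380276 -0.14022329  0.26289777] [-0.7784388  -0.40766685  0.00714815]
```

View pics/s28.png

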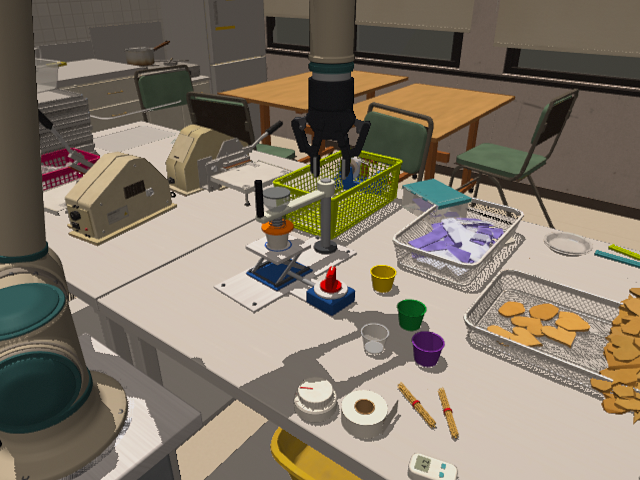

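View pics/w28.png

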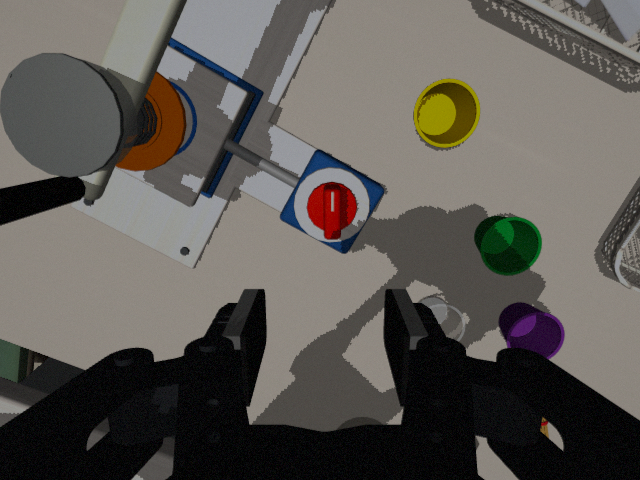

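The scene picture shows the cup under the collar at (277,228), the arm in, and the bystanders where they were. The wrist picture shows the knob at (332,203), free of the gripper. Handing in.

```bash
python3 -c "
from rig import manip
print(manip.sign_off())"
```

```text
the job is handed in; nothing more can be done
None
```

The filler is set up as asked, and I handed the job in at about 25 s with the arm clear of everything.

- **Cup:** The opaque grey cup stands upright on the lift platform, within about 2 mm of the centre of the blue circle in the scene view.
- **Filler arm:** I swung it in by its handle until it met its stop. The force rose to about 9 N with no further movement, and I then released it.
- **Platform:** I turned the knob clockwise about 138° by the tool's angle. In the last scene picture, after letting go and backing away, the collar sat about 1 px higher than at rest. That is a lift of roughly 2.2 mm, inside the wanted 0.7–5 mm.
- **Bystanders:** The clear cup, timer, label roll and coloured cups look untouched in the last scene picture. I judged this by eye, not by measurement.

**Checks that disagreed:**
- My estimate of the platform's starting height was about 3 mm too high (60.6 mm measured, about 57 mm implied by when the collar began to move). I therefore stopped on the collar's visible movement, not the calculated angle.
- The wrist and top cameras differed by 3–6 mm on the cup, platform and knob positions. For the cup and knob I mostly went by the wrist view; for the platform centre I took a point between the two.

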